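# Lock the sweet dispenser with its hex key

## Robot

A 6-joint arm with a two-finger parallel gripper is mounted at the origin on the work surface. World frame = base frame: x ahead of the robot, y to its left, z up, the work surface at z = 0. Lengths are in mm, angles in rad, forces in N, time in s.
With the tool pointing down it reaches from about 350 to 875 mm from the base axis. Payload 4.2 kg.
Tool frame: the origin (TCP) lies on the centre line of the jaws, within the pads' length; the fingertips stand 14 mm ahead of it and the grasp point (between the pads) lies 5 mm behind it (tcp_to_tips is the distance from the TCP to the fingertips, in mm); z points along the fingers, y is the direction in which the jaws open and shut (so a half turn about z gives the same grasp; the last joint's range is limited). The gripper opens to 85 mm and grips with 20 to 120 N. Pads are 22 mm wide; open, the fingers measure 114 mm over their backs; the gripper's body (76 mm by 85 mm) begins 54 mm behind the grasp point. The pads swing forward as they close: fully open they stand 13 mm farther back than shut.
Start: joints at [-0.955, 0.385, 0.008, 0, -1.194, -0.259], TCP at [218.313, -585.61, 225.112] pointing down, gripper open.
Joint ranges: [-3.14, 3.14], [-1.21, 2.06], [-1.07, 1.41], [-3.16, 2.05], [-2.99, -0.16], [-3.1, 3.1]. Speed limits (rad/s): [2.79, 2.79, 3.14, 3.14, 3.14, 3.14].

## Interface

Orientations are given as a unit quaternion [x, y, z, w].
In Python, from bench import read_state, get_image, job_done, tcp_to_tips gives the robot as it stands. The module is installed in compiled form; this text tells all that it offers.
- The arm moves only by the tool play_rows, never from a script. Its argument "targets" is a list of rows, each an object of numbers: "gripper": the gripper's target within -1 to 1 (shut at 1, half-way at 0, fully open at -1); "tx", "ty", "tz": the shift along the tool's x, y, z scaled (see below); "spin": the turn about the tool's z scaled (see below). A call has 1 to 12 rows; each row is the pose to reach, as a shift and turn from the pose commanded when the call began, along the tool's axes at that moment; what a row does not reach only later rows make up. The controller multiplies each number of a shift by 0.25 m and each number of a turn by pi/4 rad. A row lasts 1/8 s, in which the tool goes at most 62.5 mm and 10.7 degrees, less where a joint would pass 70% of its speed; a pose out of reach is approached as far as the arm can. A call with a number of a shift or a turn outside -1 to 1 is refused whole. A call with a gripper value outside its range is refused whole. The fingers move at their own pace and stop on an object; the grip force is fixed at half the most. Time passes only in rows, so rows that repeat a pose let the fingers close. It gives the time, the measured TCP pose, the force and the opening at its end, in the units of the state.
- read_state(): the state, without advancing time (a new reading comes with each control period).
- get_image(name): name is "scene" or "top"; returns a dict with "frame" (400x640x3 uint8, red, green, blue), "depth" (400x640 float32, mm along the optical axis (not along the pixel's ray), 0 where there is no reading), "mtx" (3x3 intrinsics, pixels), "world_to_cam" (4x4, takes a point from world to camera coordinates). Camera axes: x right, y up, looking along -z (the intrinsics and any distortion apply to the point x, -y, -z); pixel columns grow to the right and rows downward; lengths in mm; the calibration is good to about 2 mm. A picture is of the moment at which its call begins.
- job_done(): hands the job in, once; it reports no verdict.
The state is a dict: "clock": time; "joints": joint angles; "joint_vel": joint speeds; "joint_efforts": joint torques, N m; "position": TCP position; "ee_rot": TCP orientation; "contact_force": force on the tool from outside, world axes, zero at the start; "wrist_torque": the same for the moment, N m; "gripper_width": finger opening in mm.
Only numpy, scipy, OpenCV 4.12 (cv2) and the standard library are available. Lean on these libraries where they do the work, as an engineer would, in place of code of your own. Each camera call takes 0.05 s, during which the arm holds its last target.

## Task

Take the larger of the two T-handled hex keys from the stand, feel it into the hidden hex socket at the bottom of the hole in the sweet dispenser's base by turning it under light pressure until it drops fully home, and turn it gently clockwise until the lock comes up tight against its stop. Then draw the key out and put it back fully down in the same hole of the stand. Do not force the key, and leave everything else on the counter where it is.

Things in the scene. Friction and masses are not known exactly. Their poses are not given: they have to be found in the camera images.
- key_grip (a point): Centre of the black grip bar of the larger T-handled hex key: bar 76 mm long (its x), 16 mm wide (its y; grip across this), 24 mm tall; z up along the key. Under the bar: round neck 14 mm wide, about 16 mm long, then a round steel collar 40 mm wide, 5 mm thick, its underside 33 mm below this point. At the start it hangs upright in either hole of the stand, collar on the stand's top.
- key_tip (a point): End of the same key on its axis, 65 mm below key_grip, 32 mm below the collar's underside; z up along the key. Below the collar is a steel hexagon 20 mm across flats, 23 mm over corners, 24 mm long, then an 8 mm long tapered round nose, 20 mm narrowing to 10 mm wide, of which this is the end. The key weighs about 0.2 kg.
- smallkey_grip (a point): Centre of the grip bar of the smaller hex key (bar 52 mm long along x, 16 mm wide, 24 mm tall; hexagon 13 mm across flats), in the other hole of the stand, 130 mm away. It is not wanted and stays where it is.
- stand: Grey key stand, fixed, 85 mm (x) by 215 mm (y) by 38 mm tall; origin at the centre of its underside. Two round through holes 29 mm in diameter at y = -65 and +65 mm on its centre line, with slightly chamfered mouths.
- dispenser: Sweet dispenser, fixed: white base plate 150 mm (x) by 290 mm (y), 45 mm tall, origin at the centre of its underside, its z up. A clear drum of sweets, 140 mm across and reaching 173 mm above the counter, stands on it centred at y = +70 mm; the lock's hole is at x = 0, y = -85 mm.
- bore (a point): Centre of the mouth of the round lock hole in the dispenser's base, 45 mm above the counter; axes as the dispenser's. 32 mm wide, 13 mm deep. At its bottom, coaxial, a dark hex socket 20.8 mm across flats, 24 mm deep, at a hidden angle. Unaligned, the nose goes in but the key stands on the socket's rim, collar 11 mm above the base; aligned (within 4 deg, every 60) it drops till the collar meets the base.
- lock (a joint): Turn of the lock spindle and its socket, rad: grows clockwise seen from above. Starts loose at 0 to 0.3; hard stops: tight at 1.2, fully loose at -0.5. Turns against 0.08 N m of friction, stays where left. Does not tell the socket's angle. More than 75 N between key and lock or dispenser, pressing or turning on at a stop, damages it: press with 5 to 15 N, stop turning when the torque rises by 0.1 to 0.2 N m.
- jar_mid (a point): Bystander: glass jar 72 mm in diameter, 110 mm tall; point at its centre.
- tin_mid (a point): Bystander: low aluminium tin 68 mm in diameter, 35 mm tall; point at its centre.
- tub_mid (a point): Bystander: white open plastic tub 90 mm in diameter, 80 mm tall; point at its centre.
- carton_mid (a point): Bystander: cardboard carton 70 x 110 x 35 mm; point at its centre.
- eraser_mid (a point): Bystander: blue cleaning pad 50 x 90 x 22 mm; point at its centre.
- scoop: Bystander: long spoon lying on the counter, handle to its -x.
- key: The larger hex key itself: origin at the end of its nose (same as key_tip), axes as key_grip.

How it is judged:
By the outcome, as a careful person would: the job done as asked, in the order asked, and still so for the second after the job is handed in, with the robot touching nothing.
It also fails if it takes over 67 s, if anything falls off the work surface, if the arm or the gripper's body presses on something with over 40 N, if the wrist force passes 120 N, or if a joint passes its speed limit or range.

## Working session

There is one attempt and no reset: what is moved stays moved. The work goes in short steps, Python scripts to look and compute and a tool call to move; the robot and the scene stay as the last step left them, time stands still between calls to the robot, and variables do not carry over. Pictures are saved under pics/ and viewed, and the job is handed in when it is done.

Besides the shell and the picture viewer there is one more tool, called after "Emit:" by a JSON object that holds its "name" and its "arguments", one argument or row to a line. play_rows: Moves the arm, as the interface text tells. Its arguments: {"type":"object","properties":{"targets":{"type":"array","items":{"type":"object","properties":{"gripper":{"type":"number"},"tx":{"type":"number","minimum":-1,"maximum":1},"ty":{"type":"number","minimum":-1,"maximum":1},"tz":{"type":"number","minimum":-1,"maximum":1},"spin":{"type":"number","minimum":-1,"maximum":1}}}}},"required":["targets"]}

```bash
mkdir -p pics
cat > h.py <<'E'
import numpy as np, cv2
from bench import *
def save(n,f): cv2.imwrite('pics/'+n,cv2.cvtColor(f,cv2.COLOR_RGB2BGR))
def pts(im):
    d=im['depth'];K=im['mtx'];v,u=np.mgrid[:400,:640]
    x=(u-K[0,2])/K[0,0]*d;y=(v-K[1,2])/K[1,1]*d
    c=np.stack([x,-y,-d,np.ones_like(d)],-1)
    return (c@np.linalg.inv(im['world_to_cam']).T)[...,:3]
def plane(im,u,v,z):
    K=im['mtx'];W=np.linalg.inv(im['world_to_cam'])
    r=W[:3,:3]@np.array([(u-K[0,2])/K[0,0],-(v-K[1,2])/K[1,1],-1]);o=W[:3,3]
    return o+r*(z-o[2])/r[2]
E
python3 - <<'E'
from h import *
import pickle
s=read_state();print({k:np.round(v,3) for k,v in s.items()})
for n in('scene','top'):
    im=get_image(n);save(n+'0.png',im['frame']);pickle.dump(im,open(n+'0.pkl','wb'));print(im['mtx'],im['world_to_cam'],np.linalg.inv(im['world_to_cam'])[:3,3],(im['depth']>0).mean())
E
```

```text
{'clock': np.float64(0.0), 'joints': array([-9.550e-01,  3.860e-01,  7.000e-03, -1.000e-03, -1.194e+00,
       -2.590e-01]), 'joint_vel': array([-0.   ,  0.001, -0.001, -0.001, -0.001, -0.001]), 'joint_efforts': array([-1.0000e-03, -3.9229e+01,  1.8840e+01,  4.1860e+00, -5.0000e-03,
       -0.0000e+00]), 'position': array([ 218.128, -585.04 ,  224.013]), 'ee_rot': array([-0.177,  0.984,  0.001, -0.   ]), 'contact_force': array([ 0.2  , -0.205,  0.243]), 'wrist_torque': array([-0.007, -0.042, -0.01 ]), 'gripper_width': np.float64(85.177)}
[[370.11099005   0.         315.5301736 ]
 [  0.         370.11099005 204.76043609]
 [  0.           0.           1.        ]] [[-5.96478656e-01  8.02602307e-01 -6.53838195e-03  3.18909393e+02]
 [-6.50009806e-01 -4.78263920e-01  5.90551332e-01  3.11686692e+02]
 [ 4.70850789e-01  3.56501277e-01  8.06973589e-01 -1.31460317e+03]
 [ 0.00000000e+00  0.00000000e+00  0.00000000e+00  1.00000000e+00]] [1011.80399282  361.76879492  878.86820159] 0.9959375
[[385.12380387   0.         327.49361134]
 [  0.         385.12380387 200.64924641]
 [  0.           0.           1.        ]] [[ 2.40999849e-02 -9.99427515e-01  2.37451734e-02 -3.64663365e+01]
 [ 9.96281807e-01  2.59757971e-02  8.21451107e-02 -5.49091353e+02]
 [-8.27148837e-02  2.16771884e-02  9.96337467e-01 -9.56848272e+02]
 [ 0.00000000e+00  0.00000000e+00  0.00000000e+00  1.00000000e+00]] [468.78297008  -1.44059428 999.31485252] 0.99587109375
```

```bash
ls pics
```

```text
scene0.png
top0.png
```

View pics/scene0.png

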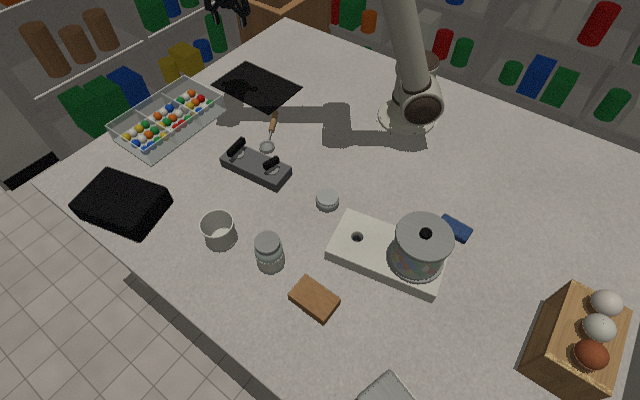

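View pics/top0.png

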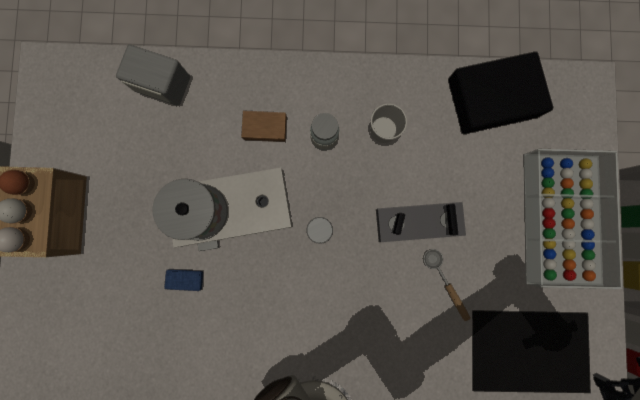

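The top view shows the stand at about (420,222). The larger key looks like the right one at (451,220), and the smaller is at (397,224). The bore is at (262,201) and the tin at (320,230). I'll measure these next.

Run:
```python
from h import *
import pickle
for n,roiS in(('top',(370,470,195,250)),('scene',(215,300,130,195))):
    im=pickle.load(open(n+'0.pkl','rb'));P=pts(im);f=im['frame'].astype(int)
    m=np.zeros((400,640),bool);m[roiS[2]:roiS[3],roiS[0]:roiS[1]]=1
    b=m&(f.max(2)<45)
    top=m&(P[...,2]>75)
    for nm,mm in(('bars z>75',top),):
        k,l,st,c=cv2.connectedComponentsWithStats(mm.astype(np.uint8))
        for i in range(1,k):
            if st[i,4]<8: continue
            q=P[l==i]; z=q[:,2]
            r=cv2.minAreaRect(q[:,:2].astype(np.float32))
            print(n,nm,st[i,4],c[i].round(1),'med',np.median(q,0).round(1),'zmax',np.percentile(z,[10,50,95]).round(1),'rect',np.round(r[0],1),np.round(r[1],1),round(r[2],1))
    st_=m&(abs(P[...,2]-38)<5); q=P[st_]; r=cv2.minAreaRect(q[:,:2].astype(np.float32)); print(n,'stand',st_.sum(),np.median(q[:,2]),r)
    # base plate
    h=(abs(P[...,2]-45)<5)&(f.min(2)>100)&(P[...,1]>-150)&(P[...,1]<420)&(P[...,0]>350)&(P[...,0]<750)
    k,l,st,c=cv2.connectedComponentsWithStats(h.astype(np.uint8)); i=1+np.argmax(st[1:,4]); q=P[l==i]
    r=cv2.minAreaRect(q[:,:2].astype(np.float32)); print(n,'base',st[i],np.median(q[:,2]),r)
    # bore
    x0,x1,y0,y1=(248,276,188,214) if n=='top' else (344,370,226,247)
    print(f[y0:y1,x0:x1].sum(2)//3)
    E=cv2.resize(im['frame'][roiS[2]-10:roiS[3]+10,roiS[0]-10:roiS[1]+10],None,fx=6,fy=6,interpolation=cv2.INTER_CUBIC); save(n+'_stand.png',E)
```

```text
top bars z>75 228 [452.6 219. ] med [ 508.5 -322.1   83.6] zmax [79.3 83.6 86.2] rect [ 507.  -167.1] [ 72.4 332.2] 0.7
top bars z>75 155 [399.1 223.1] med [ 495.7 -193.3   83.3] zmax [80.1 83.3 85.3] rect [ 472.2 -108.6] [ 49.  208.8] 15.0
top stand 2314 38.79584411217161 ((502.333740234375, -259.209716796875), (85.04306030273438, 215.55538940429688), 5.870685577392578)
top base [ 172  168  119   79 3857] 45.783748975530784 ((527.4632568359375, 224.43515014648438), (150.02191162109375, 288.7223205566406), 11.341751098632812)
[[120 121 121 120 120 120 121 119 120 119 120 120 120 121 121 122 121 121
  120 121 121 121 121 121 122 122 122 123]
 [121 121 121 120 121 121 120 119 119 118 120 120 120 120 121 122 121 121
  121 120 121 121 120 121 121 122 123 123]
 [121 120 120 120 121 121 121 120 119 119 120 121 121 120 121 121 121 121
  121 121 121 121 120 121 122 123 123 123]
 [121 121 120 121 121 121 121 119 119 120 121 121 121 120 120 121 120 121
  122 122 122 121 121 122 122 123 123 123]
 [120 120 119 120 120 121 121 119 120 120 121 121 121 120 120 120 120 121
  121 121 122 121 122 123 
[... 4601 characters left out ...]
11  28 107
  157 166 166 163 163 164 163 162]
 [164 163 164 162 165 166 163 161 167 159 130 115  85  74  68  86 140 158
  169 167 162 161 164 163 165 161]
 [163 162 162 162 165 165 163 164 162 165 160 160 156 155 155 155 162 167
  164 165 161 163 162 161 163 163]
 [163 163 162 163 164 164 165 164 162 162 166 163 166 167 164 164 164 163
  163 164 162 164 162 164 163 165]
 [165 163 164 164 165 165 163 163 166 166 164 163 165 162 162 159 163 162
  161 161 164 164 163 163 163 164]
 [166 163 163 162 163 163 167 162 163 164 165 164 163 162 160 162 166 164
  159 164 164 162 164 163 165 165]
 [164 163 164 161 161 163 165 165 163 162 163 161 163 163 163 163 164 161
  161 164 165 165 163 163 164 165]]
```

Run:
```python
from h import *
import pickle
for n in('top','scene'):
    im=pickle.load(open(n+'0.pkl','rb'));P=pts(im);f=im['frame'].astype(int);g=f.sum(2)/3
    for y in(-322,-193):
        m=(abs(P[...,2]-84)<6)&(abs(P[...,1]-y)<60)&(abs(P[...,0]-500)<80)
        q=P[m][:,:2].astype(np.float32); r=cv2.minAreaRect(q); mu=q.mean(0);w,V=np.linalg.eigh(np.cov((q-mu).T))
        a=V[:,1]; print(n,y,m.sum(),'mean',mu.round(1),'ang',np.degrees(np.arctan2(a[1],a[0])).round(1)%180,r)
    # black bar by colour, rays onto z=83
    x0,x1,y0,y1=(430,475,195,245) if n=='top' else (215,252,130,165)
    b=np.zeros_like(g,bool);b[y0:y1,x0:x1]=g[y0:y1,x0:x1]<(25 if n=='top' else 30)
    k,l,st,c=cv2.connectedComponentsWithStats(b.astype(np.uint8));i=1+np.argmax(st[1:,4]);v,u=np.nonzero(l==i)
    q=np.array([plane(im,a,bb,83)[:2] for a,bb in zip(u,v)],np.float32);print(n,'black',st[i],q.mean(0),cv2.minAreaRect(q))
    x0,x1,y0,y1=(248,276,188,214) if n=='top' else (344,370,226,247)
    th=85 if n=='top' else 125
    cs,_=cv2.findContours((g[y0:y1,x0:x1]<th).astype(np.uint8),0,cv2.CHAIN_APPROX_NONE);c=max(cs,key=len).reshape(-1,2)+[x0,y0]
    q=np.array([plane(im,a,b,45)[:2] for a,b in c],np.float32);print(n,'bore',cv2.fitEllipse(q),cv2.minEnclosingCircle(q))
```

```text
top -322 212 mean [ 508.4 -322.7] ang 6.400000000000006 ((508.7654113769531, -323.1236877441406), (73.08710479736328, 16.558732986450195), 5.863907814025879)
top -193 148 mean [ 495.1 -193.9] ang 166.1 ((495.62548828125, -194.3444366455078), (16.11361312866211, 51.56584930419922), 75.39366912841797)
top black [446 204  12  31 271] [ 507.6909 -319.4703] ((508.05108642578125, -319.44635009765625), (72.2740249633789, 21.661375045776367), 6.317326545715332)
top bore ((543.1236572265625, 141.10922241210938), (29.973709106445312, 30.616107940673828), 21.974803924560547) ((543.6384887695312, 141.25949096679688), 16.133684158325195)
scene -322 103 mean [ 510.8 -320.8] ang 6.699999999999989 ((507.74920654296875, -321.7901916503906), (74.48968505859375, 16.94694709777832), 5.507327079772949)
scene -193 86 mean [ 496.2 -192.6] ang 164.8 ((495.5941162109375, -193.6908416748047), (19.032751083374023, 51.24250793457031), 76.24075317382812)
scene black [227 138  18  19 166] [ 517.43427 -312.04642] ((516.2667236328125, -311.5885009765625), (83.3272933959961, 26.244991302490234), 6.359955310821533)
scene bore ((543.8369750976562, 141.76422119140625), (28.52352523803711, 30.49654769897461), 46.80874252319336) ((543.3460693359375, 141.27928161621094), 16.04427146911621)
```

View pics/top_stand.png

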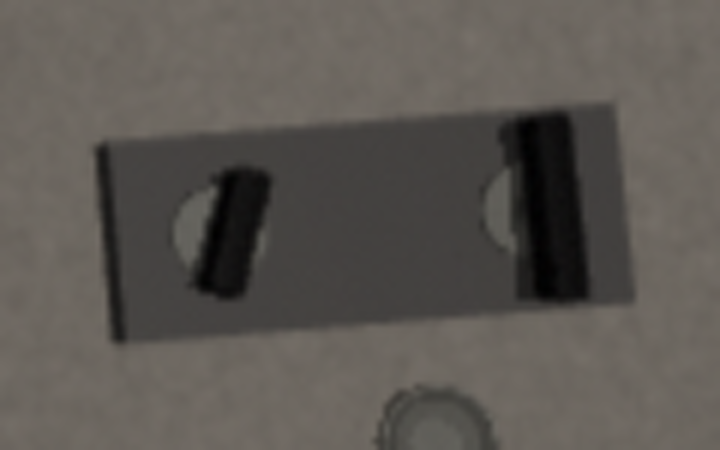

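View pics/scene_stand.png

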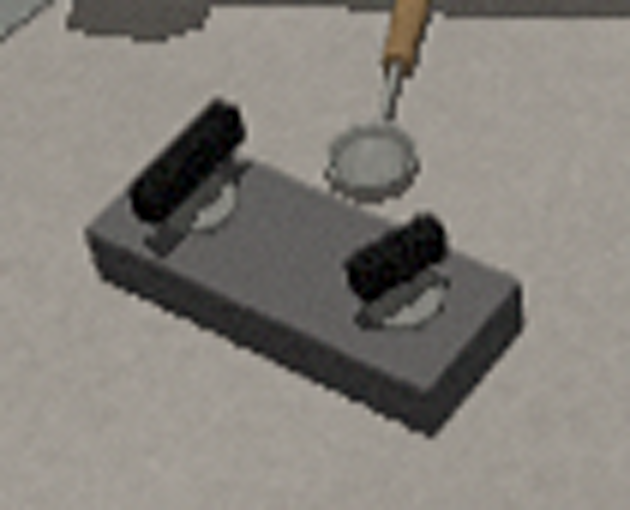

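Key at (508.6, -322.9), bar angle about 6.2°. The bore is at (543.6, 141.2). I'll take the half-turned grip, which leaves joint 6 enough clockwise travel.

```bash
cat >> h.py <<'E'
from scipy.spatial.transform import Rotation as R
def pose():
    s=read_state();r=R.from_quat(s['ee_rot']).as_matrix()
    return s,np.array(s['position']),r,np.degrees(np.arctan2(r[1,0],r[0,0]))
def go(x,y,z,yaw):
    s,p,r,a=pose(); d=r.T@(np.array([x,y,z])-p)/250
    sp=-((yaw-a+180)%360-180)/45
    print('t',s['clock'].round(2),'pos',p.round(1),'yaw',a.round(2),'tilt',r[:,2].round(4),'F',np.round(s['contact_force'],1),'M',np.round(s['wrist_torque'],3),'w',s['gripper_width'].round(1),'j6',round(s['joints'][5],2))
    print('move',d.round(4),'spin',sp.round(4))
E
python3 -c "
from h import *
go(508.6,-322.9,180,6.2)"
```

```text
Traceback (most recent call last):
  File "h.py", line 20, in go
    print('t',s['clock'].round(2),'pos',p.round(1),'yaw',a.round(2),'tilt',r[:,2].round(4),'F',np.round(s['contact_force'],1),'M',np.round(s['wrist_torque'],3),'w',s['gripper_width'].round(1),'j6',round(s['joints'][5],2))
              ^^^^^^^^^^^^^^^^
AttributeError: 'float' object has no attribute 'round'
```

```bash
sed -i "s/s\['clock'\].round(2)/round(s['clock'],2)/; s/s\['gripper_width'\].round(1)/round(float(s['gripper_width']),1)/" h.py
python3 -c "
from h import *
go(508.6,-322.9,180,6.2)"
```

```text
t 0.1 pos [ 218.1 -585.1  224.1] yaw -159.57 tilt [-8.0e-04  1.8e-03 -1.0e+00] F [ 0.6 -0.2  0.1] M [-0.011  0.037 -0.01 ] w 85.5 j6 -0.26
move [-1.455   0.5769  0.1776] spin -3.6837
```

Emit:
{"name": "play_rows", "arguments": {
  "targets": [
    {"tx":-0.15,"ty":0.06,"tz":0,"spin":-0.23,"gripper":-1},
    {"tx":-0.3,"ty":0.12,"tz":0,"spin":-0.46,"gripper":-1},
    {"tx":-0.5,"ty":0.2,"tz":0,"spin":-0.69,"gripper":-1},
    {"tx":-0.7,"ty":0.28,"tz":0,"spin":-0.92,"gripper":-1},
    {"tx":-0.85,"ty":0.34,"tz":0,"spin":-1,"gripper":-1}
  ]
}}

```text
clock: 0.72
position: [388.9, -430.0, 224.7]
ee_rot: [-0.542, 0.84, 0.0, -0.0]
contact_force: [-0.1, -0.2, 0.2]
gripper_width: 85.5
```

```bash
python3 -c "
from h import *
go(508.6,-322.9,180,6.2)"
```

```text
t 0.72 pos [ 388.9 -430.   224.7] yaw -114.34 tilt [-5.e-04  6.e-04 -1.e+00] F [-0.1 -0.2  0.2] M [-0.051 -0.003  0.015] w 85.5 j6 0.13
move [-0.5878 -0.2596  0.179 ] spin -2.6788
```

Emit:
{"name": "play_rows", "arguments": {
  "targets": [
    {"tx":-0.15,"ty":-0.06,"tz":0,"spin":-0.23,"gripper":-1},
    {"tx":-0.3,"ty":-0.13,"tz":0,"spin":-0.46,"gripper":-1},
    {"tx":-0.45,"ty":-0.2,"tz":0.05,"spin":-0.69,"gripper":-1},
    {"tx":-0.588,"ty":-0.26,"tz":0.1,"spin":-0.92,"gripper":-1},
    {"tx":-0.588,"ty":-0.26,"tz":0.179,"spin":-1,"gripper":-1}
  ]
}}

```text
clock: 1.35
position: [510.0, -323.3, 179.8]
ee_rot: [0.823, -0.568, 0.0, -0.0]
contact_force: [-0.8, -1.0, -1.2]
gripper_width: 85.3
```

Emit:
{"name": "play_rows", "arguments": {
  "targets": [
    {"spin":-0.23,"gripper":-1},
    {"spin":-0.46,"gripper":-1},
    {"spin":-0.69,"gripper":-1},
    {"spin":-0.92,"gripper":-1},
    {"spin":-1,"gripper":-1}
  ]
}}

```text
invalid input
```

Emit:
{"name": "play_rows", "arguments": {
  "targets": [
    {"spin":-0.23,"gripper":-1},
    {"spin":-0.46,"gripper":-1},
    {"spin":-0.679,"gripper":-1},
    {"spin":-0.679,"gripper":-1}
  ]
}}

```text
invalid input
```

```bash
python3 -c "
from h import *
go(508.6,-322.9,66,6.2)
im=get_image('top');save('t1.png',im['frame'][140:300,330:550].repeat(3,0).repeat(3,1))"
```

```text
t 1.35 pos [ 510.  -323.3  179.8] yaw -69.2 tilt [ 8.e-04 -1.e-04 -1.e+00] F [-0.8 -1.  -1.2] M [-0.043  0.111  0.054] w 85.3 j6 0.66
move [-0.0036  0.0049  0.4551] spin -1.6756
```

View pics/t1.png

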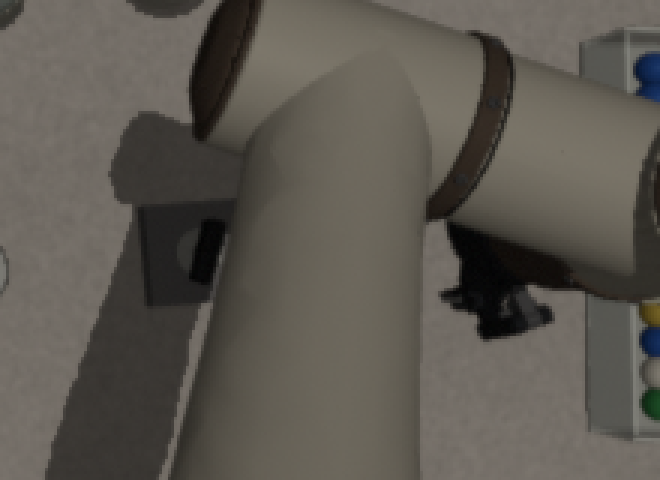

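Emit:
{"name": "play_rows", "arguments": {
  "targets": [
    {"tx":0,"ty":0,"tz":0,"spin":-0.23,"gripper":-1},
    {"tx":0,"ty":0,"tz":0,"spin":-0.46,"gripper":-1},
    {"tx":0,"ty":0,"tz":0.05,"spin":-0.69,"gripper":-1},
    {"tx":0,"ty":0,"tz":0.1,"spin":-0.92,"gripper":-1},
    {"tx":0,"ty":0,"tz":0.12,"spin":-1,"gripper":-1}
  ]
}}

```text
clock: 2.02
position: [507.1, -325.1, 149.5]
ee_rot: [0.977, -0.212, -0.001, -0.0]
contact_force: [-0.6, -0.4, 0.3]
gripper_width: 85.5
```

Emit:
{"name": "play_rows", "arguments": {
  "targets": [
    {"tx":0,"ty":0,"tz":0,"spin":-0.23,"gripper":-1},
    {"tx":0,"ty":0,"tz":0,"spin":-0.46,"gripper":-1},
    {"tx":0,"ty":0,"tz":0,"spin":-0.67,"gripper":-1},
    {"tx":0,"ty":0,"tz":0,"spin":-0.67,"gripper":-1}
  ]
}}

```text
clock: 2.52
position: [507.6, -325.2, 150.4]
ee_rot: [0.999, 0.047, -0.0, -0.0]
contact_force: [-0.3, -0.4, 0.1]
gripper_width: 85.8
```

```bash
python3 -c "
from h import *
go(508.6,-322.9,66,6.2)
im=get_image('scene');save('s1.png',im['frame'][60:220,160:380].repeat(3,0).repeat(3,1))"
```

```text
t 2.52 pos [ 507.6 -325.2  150.4] yaw 5.41 tilt [-4.e-04  2.e-04 -1.e+00] F [-0.3 -0.4  0.1] M [ 0.056  0.036 -0.051] w 85.8 j6 1.97
move [ 0.0049 -0.0089  0.3375] spin -0.0175
```

View pics/s1.png

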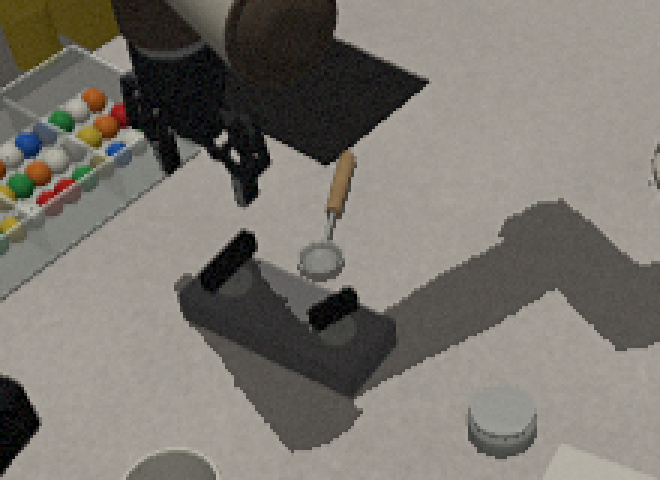

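The gripper is above the larger key and its jaws are across the bar. Descending.

Emit:
{"name": "play_rows", "arguments": {
  "targets": [
    {"tx":0.005,"ty":-0.009,"tz":0.1,"spin":-0.018,"gripper":-1},
    {"tx":0.005,"ty":-0.009,"tz":0.2,"spin":-0.018,"gripper":-1},
    {"tx":0.005,"ty":-0.009,"tz":0.28,"spin":-0.018,"gripper":-1},
    {"tx":0.005,"ty":-0.009,"tz":0.33,"spin":-0.018,"gripper":-1},
    {"tx":0.005,"ty":-0.009,"tz":0.338,"spin":-0.018,"gripper":-1},
    {"tx":0.005,"ty":-0.009,"tz":0.338,"spin":-0.018,"gripper":-1}
  ]
}}

```text
clock: 3.32
position: [509.4, -322.9, 66.4]
ee_rot: [0.998, 0.056, 0.0, 0.0]
contact_force: [0.0, -0.4, 0.5]
gripper_width: 85.4
```

```bash
python3 -c "
from h import *
go(508.6,-322.9,66,6.2)
im=get_image('scene');save('s2.png',im['frame'][80:220,180:340].repeat(4,0).repeat(4,1))"
```

```text
t 3.33 pos [ 509.4 -322.9   66.4] yaw 6.38 tilt [ 9.e-04 -5.e-04 -1.e+00] F [ 0.  -0.4  0.5] M [ 0.019  0.016 -0.056] w 85.4 j6 1.98
move [-0.0032 -0.0005  0.0017] spin 0.0039
```

View pics/s2.png

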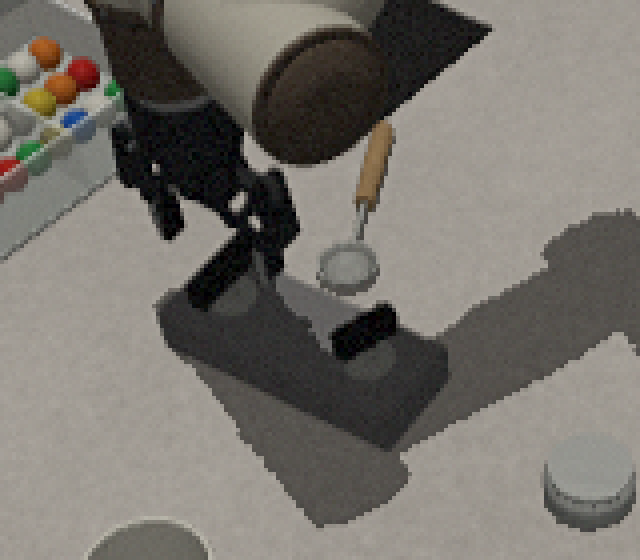

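Run:
```python
from h import *
im=get_image('scene')
s,p,r,a=pose()
def proj(w):
    c=im['world_to_cam']@np.r_[w,1];K=im['mtx'];return np.array([K[0,0]*c[0]/-c[2]+K[0,2],K[1,1]*-c[1]/-c[2]+K[1,2]])
def z(w): return ((proj(w)-[180,80])*4).round(0)
print('tcp',z(p),'jaw+',z(p+r@[0,45,0]),'jaw-',z(p+r@[0,-45,0]),'grip',z([508.5,-322.8,71]))
P=pts(im);print('pix at bar',P[80+68,180+55],'finger tips',P[80+58,180+42],P[80+62,180+67])
```

```text
tcp [223. 272.] jaw+ [177. 251.] jaw- [271. 293.] grip [223. 267.]
pix at bar [ 518.2114982  -315.18131531   78.16820804] finger tips [ 520.91592775 -362.83288426   94.5523161 ] [ 507.8821246  -265.91202289  123.3305039 ]
```

The projection of the tool matches the fingers in the picture, so the bar lies between them. Closing.

Emit:
{"name": "play_rows", "arguments": {
  "targets": [
    {"tx":-0.003,"ty":0,"tz":0,"spin":0,"gripper":1},
    {"tx":-0.003,"ty":0,"tz":0,"spin":0,"gripper":1},
    {"tx":-0.003,"ty":0,"tz":0,"spin":0,"gripper":1},
    {"tx":-0.003,"ty":0,"tz":0,"spin":0,"gripper":1},
    {"tx":-0.003,"ty":0,"tz":0,"spin":0,"gripper":1},
    {"tx":-0.003,"ty":0,"tz":0,"spin":0,"gripper":1},
    {"tx":-0.003,"ty":0,"tz":0,"spin":0,"gripper":1},
    {"tx":-0.003,"ty":0,"tz":0,"spin":0,"gripper":1}
  ]
}}

```text
clock: 4.42
position: [508.4, -323.0, 66.1]
ee_rot: [0.998, 0.056, 0.0, 0.0]
contact_force: [0.3, -1.1, 2.1]
gripper_width: 13.9
```

```bash
python3 -c "
from h import *
go(508.6,-322.9,200,6.2)"
```

```text
t 4.42 pos [ 508.4 -323.    66.1] yaw 6.41 tilt [ 4.e-04 -4.e-04 -1.e+00] F [ 0.3 -1.1  2.1] M [-0.394  0.122  0.05 ] w 13.9 j6 1.98
move [ 1.100e-03 -1.000e-04 -5.355e-01] spin 0.0046
```

Emit:
{"name": "play_rows", "arguments": {
  "targets": [
    {"tx":0,"ty":0,"tz":-0.02,"spin":0,"gripper":1},
    {"tx":0,"ty":0,"tz":-0.06,"spin":0,"gripper":1},
    {"tx":0,"ty":0,"tz":-0.15,"spin":0,"gripper":1},
    {"tx":0,"ty":0,"tz":-0.3,"spin":0,"gripper":1},
    {"tx":0,"ty":0,"tz":-0.45,"spin":0,"gripper":1},
    {"tx":0,"ty":0,"tz":-0.55,"spin":0,"gripper":1},
    {"tx":0,"ty":0,"tz":-0.6,"spin":0,"gripper":1},
    {"tx":0,"ty":0,"tz":-0.6,"spin":0,"gripper":1}
  ]
}}

```text
clock: 5.42
position: [508.3, -322.6, 216.3]
ee_rot: [0.998, 0.056, 0.001, 0.0]
contact_force: [-0.8, 1.0, -3.0]
gripper_width: 13.9
```

```bash
python3 -c "
from h import *
go(543.6,141.2,216,6.2)
for n in('scene','top'):
  im=get_image(n);save('l_%s.png'%n,im['frame']);import pickle;pickle.dump(im,open('l_%s.pkl'%n,'wb'))
import cv2
a=cv2.imread('pics/l_scene.png')[40:200,170:370];cv2.imwrite('pics/l_s.png',cv2.resize(a,None,fx=4,fy=3.7))"
```

```text
t 5.42 pos [ 508.3 -322.6  216.3] yaw 6.4 tilt [ 0.0011  0.     -1.    ] F [-0.8  1.  -3. ] M [-0.022 -0.004 -0.02 ] w 13.9 j6 1.98
move [ 3.4700e-01 -1.8281e+00  1.4000e-03] spin 0.0044
```

View pics/l_s.png

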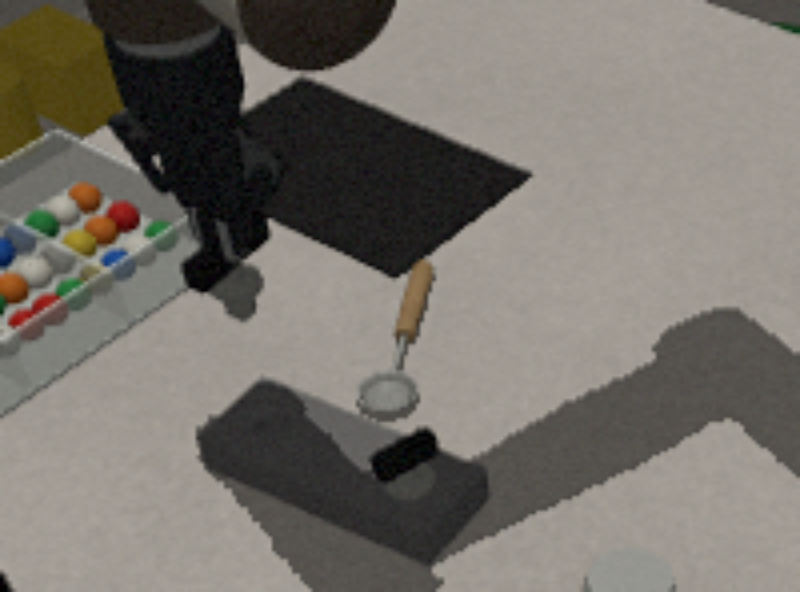

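The key is held and lifted clear, and the smaller key hasn't moved. Now carrying it to the bore.

Emit:
{"name": "play_rows", "arguments": {
  "targets": [
    {"tx":0.02,"ty":-0.1,"tz":0,"spin":0,"gripper":1},
    {"tx":0.05,"ty":-0.25,"tz":0,"spin":0,"gripper":1},
    {"tx":0.08,"ty":-0.43,"tz":0,"spin":0,"gripper":1},
    {"tx":0.11,"ty":-0.6,"tz":0,"spin":0,"gripper":1},
    {"tx":0.15,"ty":-0.78,"tz":0,"spin":0,"gripper":1},
    {"tx":0.17,"ty":-0.92,"tz":0,"spin":0,"gripper":1}
  ]
}}

```text
clock: 6.28
position: [524.2, -87.7, 214.4]
ee_rot: [0.998, 0.056, -0.001, -0.0]
contact_force: [0.6, 0.0, -2.5]
gripper_width: 14.4
```

```bash
python3 -c "
from h import *
go(543.6,141.2,170,6.2)"
```

```text
t 6.28 pos [524.2 -87.7 214.4] yaw 6.44 tilt [-0.0028  0.     -1.    ] F [ 0.6  0.  -2.5] M [-0.001 -0.098 -0.075] w 14.4 j6 1.54
move [ 0.1805 -0.9012  0.1773] spin 0.0054
```

Emit:
{"name": "play_rows", "arguments": {
  "targets": [
    {"tx":0.02,"ty":-0.12,"tz":0,"spin":0,"gripper":1},
    {"tx":0.05,"ty":-0.28,"tz":0,"spin":0,"gripper":1},
    {"tx":0.09,"ty":-0.46,"tz":0.03,"spin":0,"gripper":1},
    {"tx":0.13,"ty":-0.64,"tz":0.08,"spin":0,"gripper":1},
    {"tx":0.16,"ty":-0.8,"tz":0.13,"spin":0,"gripper":1},
    {"tx":0.18,"ty":-0.9,"tz":0.17,"spin":0,"gripper":1},
    {"tx":0.18,"ty":-0.9,"tz":0.17,"spin":0,"gripper":1},
    {"tx":0.18,"ty":-0.9,"tz":0.17,"spin":0,"gripper":1}
  ]
}}

```text
clock: 7.28
position: [544.0, 138.6, 172.6]
ee_rot: [0.998, 0.056, -0.001, 0.001]
contact_force: [-0.2, 0.1, -2.9]
gripper_width: 14.3
```

Run:
```python
from h import *
go(543.6,141.2,120,6.2)
s,p,r,a=pose()
im=get_image('scene');P=pts(im);f=im['frame']
m=(P[...,2]>95)&(P[...,2]<155)&(np.hypot(P[...,0]-p[0],P[...,1]-p[1])<40)
print(m.sum())
for lo in range(100,180,5):
    k=(P[...,2]>=lo)&(P[...,2]<lo+5)&(np.hypot(P[...,0]-p[0],P[...,1]-p[1])<45)
    if k.sum()>3: q=P[k]; print(lo,k.sum(),q.mean(0).round(1),q.min(0).round(0),q.max(0).round(0))
a=f[120:280,270:470];save('b1.png',cv2.resize(a,None,fx=4,fy=3.7,interpolation=cv2.INTER_CUBIC))
```

```text
t 7.28 pos [544.  138.6 172.6] yaw 6.4 tilt [-0.0018 -0.0011 -1.    ] F [-0.2  0.1 -2.9] M [ 0.025  0.013 -0.016] w 14.3 j6 1.14
move [ 1.000e-04 -1.070e-02  2.103e-01] spin 0.0045
88
120 7 [551.1 140.9 123.2] [543. 133. 122.] [555. 149. 125.]
125 5 [550.7 143.7 126.9] [546. 138. 126.] [554. 148. 129.]
145 43 [543.9 148.9 148.5] [526. 120. 146.] [562. 157. 150.]
150 30 [546.9 146.3 150.9] [531. 121. 150.] [561. 158. 152.]
165 4 [574.9 145.  168.6] [564. 138. 167.] [581. 150. 169.]
170 11 [575.1 145.4 172.4] [550. 138. 170.] [582. 150. 174.]
175 14 [571.2 146.8 177. ] [550. 138. 175.] [582. 150. 180.]
```

View pics/b1.png

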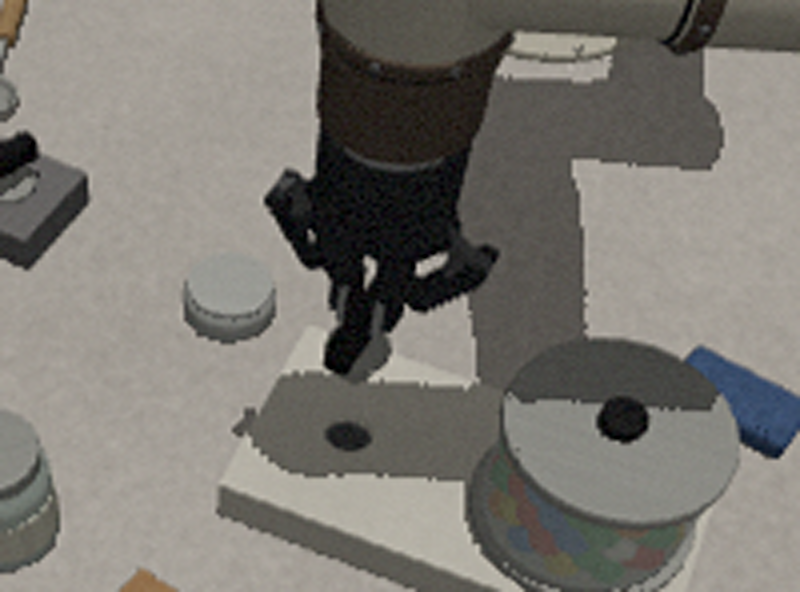

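The view shows the key hanging straight over the base. Its axis is within 1–2 mm of the TCP, and the bore is visible below it at about (348,436) in the crop. Going down to just above the rim.

Emit:
{"name": "play_rows", "arguments": {
  "targets": [
    {"tx":0,"ty":-0.008,"tz":0.06,"spin":0,"gripper":1},
    {"tx":0,"ty":-0.008,"tz":0.14,"spin":0,"gripper":1},
    {"tx":0,"ty":-0.008,"tz":0.21,"spin":0,"gripper":1},
    {"tx":0,"ty":-0.008,"tz":0.26,"spin":0,"gripper":1},
    {"tx":0,"ty":-0.008,"tz":0.28,"spin":0,"gripper":1},
    {"tx":0,"ty":-0.008,"tz":0.28,"spin":0,"gripper":1}
  ]
}}

```text
clock: 8.07
position: [544.3, 141.0, 103.2]
ee_rot: [0.998, 0.056, -0.0, 0.0]
contact_force: [0.2, 1.1, -2.5]
gripper_width: 14.2
```

Run:
```python
from h import *
go(543.6,141.2,84,6.2)
s,p,r,a=pose()
im=get_image('scene');P=pts(im);f=im['frame']
for lo in range(60,90,5):
    k=(P[...,2]>=lo)&(P[...,2]<lo+5)&(np.hypot(P[...,0]-p[0],P[...,1]-p[1])<45)
    if k.sum()>3: q=P[k]; print(lo,k.sum(),q.mean(0).round(1),q.min(0).round(0),q.max(0).round(0))
a=f[180:280,300:420];save('b2.png',cv2.resize(a,None,fx=6,fy=6,interpolation=cv2.INTER_CUBIC))
```

```text
t 8.07 pos [544.3 141.  103.2] yaw 6.39 tilt [-1.e-04 -2.e-04 -1.e+00] F [ 0.2  1.1 -2.5] M [ 0.015  0.015 -0.041] w 14.2 j6 1.14
move [-0.0027 -0.0012  0.077 ] spin 0.0043
75 21 [547.3 150.8  78.5] [532. 122.  75.] [561. 159.  80.]
80 45 [546.3 147.1  81.3] [530. 121.  80.] [564. 161.  84.]
```

View pics/b2.png

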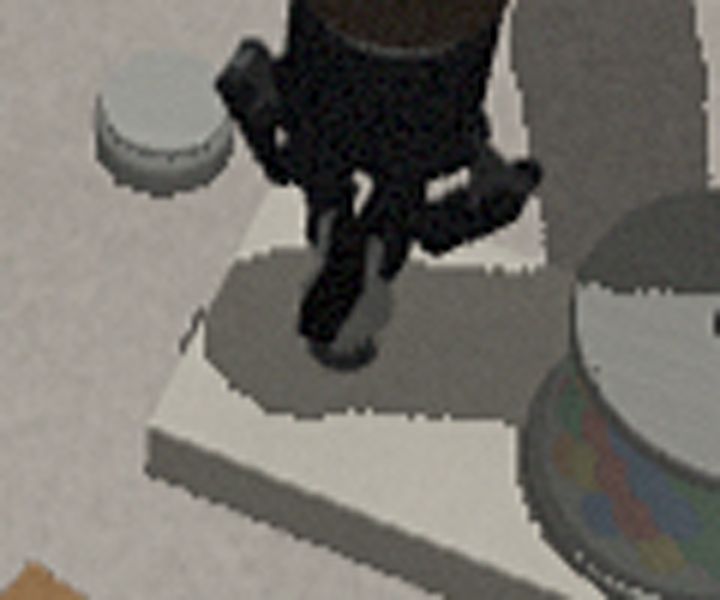

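Emit:
{"name": "play_rows", "arguments": {
  "targets": [
    {"tx":-0.002,"ty":-0.001,"tz":0.03,"spin":0,"gripper":1},
    {"tx":-0.002,"ty":-0.001,"tz":0.055,"spin":0,"gripper":1},
    {"tx":-0.002,"ty":-0.001,"tz":0.065,"spin":0,"gripper":1},
    {"tx":-0.002,"ty":-0.001,"tz":0.072,"spin":0,"gripper":1},
    {"tx":-0.002,"ty":-0.001,"tz":0.076,"spin":0,"gripper":1}
  ]
}}

```text
clock: 8.75
position: [543.8, 141.4, 84.3]
ee_rot: [0.998, 0.056, 0.0, -0.0]
contact_force: [-0.7, -0.5, -2.6]
gripper_width: 13.9
```

Emit:
{"name": "play_rows", "arguments": {
  "targets": [
    {"tx":0,"ty":0,"tz":0.003,"spin":0,"gripper":1},
    {"tx":0,"ty":0,"tz":0.003,"spin":0,"gripper":1}
  ]
}}

```text
clock: 9.0
position: [543.8, 141.4, 83.8]
ee_rot: [0.998, 0.056, 0.0, -0.0]
contact_force: [-0.7, 0.7, -2.5]
gripper_width: 14.1
```

```bash
python3 -c "
from h import *
go(543.6,141.2,84,6.2)"
```

```text
t 9.0 pos [543.8 141.4  83.8] yaw 6.41 tilt [ 3.e-04  1.e-04 -1.e+00] F [-0.7  0.7 -2.5] M [-0.011  0.003 -0.01 ] w 14.1 j6 1.14
move [-0.0009  0.0006 -0.0009] spin 0.0046
```

Emit:
{"name": "play_rows", "arguments": {
  "targets": [
    {"tx":0,"ty":0,"tz":0.003,"spin":0,"gripper":1},
    {"tx":0,"ty":0,"tz":0.003,"spin":0,"gripper":1}
  ]
}}

```text
clock: 9.25
position: [544.0, 141.4, 83.5]
ee_rot: [0.998, 0.056, 0.0, -0.0]
contact_force: [-1.2, 0.0, 1.9]
gripper_width: 13.8
```

Emit:
{"name": "play_rows", "arguments": {
  "targets": [
    {"tx":0,"ty":0,"tz":0.003,"spin":0,"gripper":1},
    {"tx":0,"ty":0,"tz":0.003,"spin":0,"gripper":1}
  ]
}}

```text
clock: 9.5
position: [544.2, 141.5, 83.2]
ee_rot: [0.998, 0.056, 0.001, -0.0]
contact_force: [-1.9, -0.1, 5.6]
gripper_width: 13.9
```

Contact at TCP z ≈ 83.4, as expected for the unaligned key, pressing about 8 N. Now feeling clockwise.

Emit:
{"name": "play_rows", "arguments": {
  "targets": [
    {"tx":0,"ty":0,"tz":0.001,"spin":0.06,"gripper":1},
    {"tx":0,"ty":0,"tz":0.001,"spin":0.12,"gripper":1},
    {"tx":0,"ty":0,"tz":0.001,"spin":0.18,"gripper":1},
    {"tx":0,"ty":0,"tz":0.001,"spin":0.24,"gripper":1},
    {"tx":0,"ty":0,"tz":0.001,"spin":0.3,"gripper":1}
  ]
}}

```text
clock: 10.12
position: [544.5, 142.2, 83.1]
ee_rot: [0.998, -0.062, 0.001, -0.001]
contact_force: [-0.4, 2.8, -1.9]
gripper_width: 14.2
```

```bash
python3 -c "
from h import *
go(543.6,141.2,84,6.2)"
```

```text
t 10.12 pos [544.5 142.2  83.1] yaw -7.15 tilt [ 0.0025  0.0017 -1.    ] F [-0.4  2.8 -1.9] M [0.441 0.489 0.049] w 14.2 j6 0.9
move [-0.0031  0.0046 -0.0034] spin -0.2967
```

The vertical force vanished, so it may be aligned. Lowering in small steps to see.

Emit:
{"name": "play_rows", "arguments": {
  "targets": [
    {"tx":0,"ty":0,"tz":0.004,"spin":0,"gripper":1},
    {"tx":0,"ty":0,"tz":0.004,"spin":0,"gripper":1}
  ]
}}

```text
clock: 10.38
position: [543.6, 141.5, 80.3]
ee_rot: [0.998, -0.062, -0.0, -0.0]
contact_force: [0.0, 1.1, -2.1]
gripper_width: 14.1
```

```bash
python3 -c "
from h import *
go(543.6,141.2,84,6.2)"
```

```text
t 10.38 pos [543.6 141.5  80.3] yaw -7.07 tilt [-2.e-04  3.e-04 -1.e+00] F [ 0.   1.1 -2.1] M [ 0.513 -0.01  -0.042] w 14.1 j6 0.9
move [ 0.      0.0012 -0.0148] spin -0.2949
```

Emit:
{"name": "play_rows", "arguments": {
  "targets": [
    {"tx":0,"ty":0,"tz":0.006,"spin":0,"gripper":1},
    {"tx":0,"ty":0,"tz":0.012,"spin":0,"gripper":1},
    {"tx":0,"ty":0,"tz":0.018,"spin":0,"gripper":1},
    {"tx":0,"ty":0,"tz":0.018,"spin":0,"gripper":1}
  ]
}}

```text
clock: 10.88
position: [543.6, 141.4, 76.1]
ee_rot: [0.998, -0.062, -0.0, -0.0]
contact_force: [0.2, 2.0, -4.1]
gripper_width: 14.6
```

```bash
python3 -c "
from h import *
go(543.6,141.2,72.4,6.2)"
```

```text
t 10.88 pos [543.6 141.4  76.1] yaw -7.1 tilt [-2.e-04  1.e-04 -1.e+00] F [ 0.2  2.  -4.1] M [ 0.709 -0.003 -0.007] w 14.6 j6 0.9
move [-0.      0.0008  0.0147] spin -0.2955
```

Emit:
{"name": "play_rows", "arguments": {
  "targets": [
    {"tx":0,"ty":-0.001,"tz":0.006,"spin":0,"gripper":1},
    {"tx":0,"ty":-0.001,"tz":0.012,"spin":0,"gripper":1},
    {"tx":0,"ty":-0.001,"tz":0.014,"spin":0,"gripper":1},
    {"tx":0,"ty":-0.001,"tz":0.014,"spin":0,"gripper":1}
  ]
}}

```text
clock: 11.38
position: [543.7, 141.5, 73.1]
ee_rot: [0.998, -0.062, 0.0, 0.0]
contact_force: [-1.0, 0.9, 0.0]
gripper_width: 13.9
```

```bash
python3 -c "
from h import *
go(543.6,141.2,72.4,6.2)"
```

```text
t 11.38 pos [543.7 141.5  73.1] yaw -7.1 tilt [ 0.e+00 -1.e-04 -1.e+00] F [-1.   0.9  0. ] M [ 0.358  0.287 -0.044] w 13.9 j6 0.9
move [-0.0004  0.0012  0.0028] spin -0.2954
```

Emit:
{"name": "play_rows", "arguments": {
  "targets": [
    {"tx":0,"ty":0,"tz":0.003,"spin":0,"gripper":1},
    {"tx":0,"ty":0,"tz":0.003,"spin":0,"gripper":1}
  ]
}}

```text
clock: 11.62
position: [543.8, 141.4, 73.0]
ee_rot: [0.998, -0.062, 0.0, 0.0]
contact_force: [-3.2, 0.6, 5.2]
gripper_width: 13.9
```

```bash
python3 -c "
from h import *
go(543.6,141.2,72.4,6.2)"
```

```text
t 11.62 pos [543.8 141.4  73. ] yaw -7.07 tilt [ 4.e-04 -3.e-04 -1.e+00] F [-3.2  0.6  5.2] M [ 0.22   0.805 -0.02 ] w 13.9 j6 0.9
move [-0.0007  0.0009  0.0025] spin -0.295
```

Run:
```python
from h import *
s,p,r,a=pose()
im=get_image('scene');P=pts(im);f=im['frame']
for lo in range(44,70,2):
    k=(P[...,2]>=lo)&(P[...,2]<lo+2)&(np.hypot(P[...,0]-p[0],P[...,1]-p[1])<24)
    if k.sum()>3: q=P[k]; print(lo,k.sum(),q.mean(0).round(1),q.min(0).round(0),q.max(0).round(0))
a=f[180:280,300:420];save('b3.png',cv2.resize(a,None,fx=6,fy=6,interpolation=cv2.INTER_CUBIC))
```

```text
44 23 [552.4 155.   44.8] [523. 139.  44.] [567. 165.  46.]
46 17 [552.4 150.3  47. ] [524. 119.  46.] [567. 160.  48.]
48 26 [544.6 152.4  48.9] [530. 142.  48.] [560. 161.  50.]
50 28 [547.7 151.4  50.9] [530. 142.  50.] [562. 159.  52.]
52 6 [548.4 150.1  52.9] [538. 144.  52.] [561. 155.  54.]
```

View pics/b3.png

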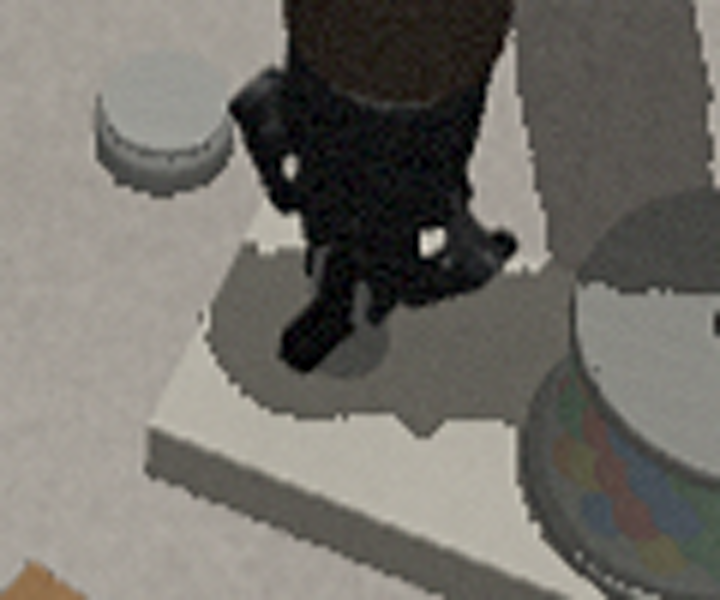

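The collar's top reads about 50 mm, so it is resting on the base and the key is home. Turning clockwise and watching the torque.

Emit:
{"name": "play_rows", "arguments": {
  "targets": [
    {"tx":0,"ty":0,"tz":0,"spin":0.08,"gripper":1},
    {"tx":0,"ty":0,"tz":0,"spin":0.16,"gripper":1},
    {"tx":0,"ty":0,"tz":0,"spin":0.24,"gripper":1},
    {"tx":0,"ty":0,"tz":0,"spin":0.32,"gripper":1}
  ]
}}

```text
clock: 12.18
position: [543.9, 141.6, 73.0]
ee_rot: [0.982, -0.187, 0.0, -0.0]
contact_force: [-2.5, 1.4, 4.8]
gripper_width: 14.5
```

```bash
python3 -c "
from h import *
go(543.6,141.2,72.4,6.2)"
```

```text
t 12.18 pos [543.9 141.6  73. ] yaw -21.55 tilt [ 7.e-04 -1.e-04 -1.e+00] F [-2.5  1.4  4.8] M [0.385 0.776 0.206] w 14.5 j6 0.65
move [-0.0004  0.002   0.0025] spin -0.6167
```

Emit:
{"name": "play_rows", "arguments": {
  "targets": [
    {"tx":0,"ty":0,"tz":0,"spin":0.06,"gripper":1},
    {"tx":0,"ty":0,"tz":0,"spin":0.12,"gripper":1}
  ]
}}

```text
clock: 12.42
position: [543.9, 141.6, 73.0]
ee_rot: [0.973, -0.233, 0.0, -0.0]
contact_force: [-2.8, 0.4, 5.3]
gripper_width: 14.2
```

```bash
python3 -c "
from h import *
go(543.6,141.2,72.4,6.2)"
```

```text
t 12.43 pos [543.9 141.6  73. ] yaw -26.92 tilt [ 7.e-04 -1.e-04 -1.e+00] F [-2.8  0.4  5.3] M [0.362 0.71  0.171] w 14.2 j6 0.56
move [-0.0004  0.002   0.0025] spin -0.7361
```

Emit:
{"name": "play_rows", "arguments": {
  "targets": [
    {"tx":0,"ty":0,"tz":0,"spin":0.06,"gripper":1},
    {"tx":0,"ty":0,"tz":0,"spin":0.12,"gripper":1}
  ]
}}

```text
clock: 12.68
position: [543.9, 141.6, 73.0]
ee_rot: [0.96, -0.278, 0.0, -0.0]
contact_force: [-2.7, 0.8, 5.5]
gripper_width: 13.9
```

```bash
python3 -c "
from h import *
go(543.6,141.2,72.4,6.2)"
```

```text
t 12.68 pos [543.9 141.6  73. ] yaw -32.32 tilt [ 8.e-04 -2.e-04 -1.e+00] F [-2.7  0.8  5.5] M [0.314 0.718 0.216] w 13.9 j6 0.46
move [-0.0004  0.002   0.0025] spin -0.856
```

Emit:
{"name": "play_rows", "arguments": {
  "targets": [
    {"tx":0,"ty":0,"tz":0,"spin":0.07,"gripper":1},
    {"tx":0,"ty":0,"tz":0,"spin":0.14,"gripper":1},
    {"tx":0,"ty":0,"tz":0,"spin":0.2,"gripper":1}
  ]
}}

```text
clock: 13.05
position: [544.0, 141.5, 73.0]
ee_rot: [0.936, -0.353, 0.0, -0.0]
contact_force: [-2.4, 0.4, 5.1]
gripper_width: 14.2
```

```bash
python3 -c "
from h import *
go(543.6,141.2,72.4,6.2)"
```

```text
t 13.05 pos [544.  141.5  73. ] yaw -41.32 tilt [ 9.e-04 -2.e-04 -1.e+00] F [-2.4  0.4  5.1] M [0.248 0.583 0.141] w 14.2 j6 0.31
move [-0.0004  0.0021  0.0026] spin -1.0561
```

Emit:
{"name": "play_rows", "arguments": {
  "targets": [
    {"tx":0,"ty":0,"tz":0,"spin":0.06,"gripper":1},
    {"tx":0,"ty":0,"tz":0,"spin":0.1,"gripper":1}
  ]
}}

```text
clock: 13.3
position: [544.0, 141.5, 73.0]
ee_rot: [0.921, -0.389, 0.0, -0.0]
contact_force: [-3.2, 0.6, 6.5]
gripper_width: 14.3
```

```bash
python3 -c "
from h import *
go(543.6,141.2,72.4,6.2)"
```

```text
t 13.3 pos [544.  141.5  73. ] yaw -45.8 tilt [ 9.e-04 -2.e-04 -1.e+00] F [-3.2  0.6  6.5] M [0.158 0.656 0.214] w 14.3 j6 0.23
move [-0.0004  0.0021  0.0026] spin -1.1555
```

Emit:
{"name": "play_rows", "arguments": {
  "targets": [
    {"tx":0,"ty":0,"tz":0,"spin":0.05,"gripper":1},
    {"tx":0,"ty":0,"tz":0,"spin":0.1,"gripper":1}
  ]
}}

```text
clock: 13.55
position: [544.1, 141.5, 73.0]
ee_rot: [0.905, -0.425, 0.0, -0.0]
contact_force: [-2.5, -0.0, 5.3]
gripper_width: 14.2
```

```bash
python3 -c "
from h import *
go(543.6,141.2,72.4,6.2)"
```

```text
t 13.55 pos [544.1 141.5  73. ] yaw -50.31 tilt [ 9.e-04 -3.e-04 -1.e+00] F [-2.5 -0.   5.3] M [0.105 0.689 0.134] w 14.2 j6 0.15
move [-0.0003  0.0021  0.0025] spin -1.2558
```

Emit:
{"name": "play_rows", "arguments": {
  "targets": [
    {"tx":0,"ty":0,"tz":0,"spin":0.04,"gripper":1},
    {"tx":0,"ty":0,"tz":0,"spin":0.08,"gripper":1}
  ]
}}

```text
clock: 13.8
position: [544.1, 141.5, 73.0]
ee_rot: [0.891, -0.453, 0.001, -0.0]
contact_force: [-2.5, 0.0, 5.6]
gripper_width: 14.3
```

```bash
python3 -c "
from h import *
go(543.6,141.2,72.4,6.2)"
```

```text
t 13.8 pos [544.1 141.5  73. ] yaw -53.89 tilt [ 1.e-03 -3.e-04 -1.e+00] F [-2.5  0.   5.6] M [0.026 0.647 0.179] w 14.3 j6 0.09
move [-0.0003  0.0022  0.0025] spin -1.3354
```

Emit:
{"name": "play_rows", "arguments": {
  "targets": [
    {"tx":0,"ty":0,"tz":0,"spin":0.04,"gripper":1},
    {"tx":0,"ty":0,"tz":0,"spin":0.08,"gripper":1}
  ]
}}

```text
clock: 14.05
position: [544.1, 141.4, 73.0]
ee_rot: [0.877, -0.481, 0.001, -0.0]
contact_force: [-2.9, 0.5, 4.9]
gripper_width: 14.2
```

```bash
python3 -c "
from h import *
go(543.6,141.2,72.4,6.2)"
```

```text
t 14.05 pos [544.1 141.4  73. ] yaw -57.5 tilt [ 1.e-03 -3.e-04 -1.e+00] F [-2.9  0.5  4.9] M [0.049 0.578 0.174] w 14.2 j6 0.02
move [-0.0003  0.0022  0.0025] spin -1.4155
```

Emit:
{"name": "play_rows", "arguments": {
  "targets": [
    {"tx":0,"ty":0,"tz":0,"spin":0.03,"gripper":1},
    {"tx":0,"ty":0,"tz":0,"spin":0.06,"gripper":1}
  ]
}}

```text
clock: 14.3
position: [544.1, 141.4, 73.1]
ee_rot: [0.865, -0.501, 0.001, -0.0]
contact_force: [-2.9, 0.4, 4.8]
gripper_width: 14.1
```

```bash
python3 -c "
from h import *
go(543.6,141.2,72.4,6.2)"
```

```text
t 14.3 pos [544.1 141.4  73.1] yaw -60.18 tilt [ 1.e-03 -3.e-04 -1.e+00] F [-2.9  0.4  4.8] M [-0.011  0.562  0.197] w 14.1 j6 -0.02
move [-0.0003  0.0023  0.0026] spin -1.4751
```

The lag is nil, so the drive is stiff in rotation. From here I'll take steps of about 1°, reading the torque after each.

Emit:
{"name": "play_rows", "arguments": {
  "targets": [
    {"tx":0,"ty":0,"tz":0,"spin":0.022,"gripper":1}
  ]
}}

```text
clock: 14.42
position: [544.1, 141.4, 73.0]
ee_rot: [0.861, -0.509, 0.001, -0.0]
contact_force: [-2.6, 0.5, 6.5]
gripper_width: 13.9
```

```bash
python3 -c "
from h import *
go(543.6,141.2,72.4,6.2)"
```

```text
t 14.43 pos [544.1 141.4  73. ] yaw -61.16 tilt [ 1.e-03 -4.e-04 -1.e+00] F [-2.6  0.5  6.5] M [-0.005  0.505  0.154] w 13.9 j6 -0.04
move [-0.0002  0.0022  0.0026] spin -1.4969
```

Emit:
{"name": "play_rows", "arguments": {
  "targets": [
    {"tx":0,"ty":0,"tz":0,"spin":0.022,"gripper":1}
  ]
}}

```text
clock: 14.55
position: [544.1, 141.4, 73.0]
ee_rot: [0.856, -0.516, 0.001, -0.0]
contact_force: [-1.9, -0.4, 4.8]
gripper_width: 14.0
```

```bash
python3 -c "
from h import *
go(543.6,141.2,72.4,6.2)"
```

```text
t 14.55 pos [544.1 141.4  73. ] yaw -62.15 tilt [ 1.e-03 -4.e-04 -1.e+00] F [-1.9 -0.4  4.8] M [-0.038  0.554  0.206] w 14.0 j6 -0.06
move [-0.0004  0.0021  0.0025] spin -1.5189
```

Emit:
{"name": "play_rows", "arguments": {
  "targets": [
    {"tx":0,"ty":0,"tz":0,"spin":0.022,"gripper":1}
  ]
}}

```text
clock: 14.68
position: [544.1, 141.4, 73.0]
ee_rot: [0.852, -0.524, 0.001, -0.0]
contact_force: [-3.1, 0.1, 4.7]
gripper_width: 14.1
```

```bash
python3 -c "
from h import *
go(543.6,141.2,72.4,6.2)"
```

```text
t 14.68 pos [544.1 141.4  73. ] yaw -63.14 tilt [ 1.e-03 -4.e-04 -1.e+00] F [-3.1  0.1  4.7] M [0.02  0.537 0.153] w 14.1 j6 -0.07
move [-0.0003  0.0022  0.0026] spin -1.5409
```

Emit:
{"name": "play_rows", "arguments": {
  "targets": [
    {"tx":0,"ty":0,"tz":0,"spin":0.022,"gripper":1}
  ]
}}

```text
clock: 14.8
position: [544.1, 141.4, 73.1]
ee_rot: [0.847, -0.531, 0.001, -0.0]
contact_force: [-2.4, -0.6, 5.2]
gripper_width: 14.2
```

```bash
python3 -c "
from h import *
go(543.6,141.2,72.4,6.2)"
```

```text
t 14.8 pos [544.1 141.4  73.1] yaw -64.13 tilt [ 1.e-03 -4.e-04 -1.e+00] F [-2.4 -0.6  5.2] M [-0.033  0.581  0.178] w 14.2 j6 -0.09
move [-0.0003  0.0022  0.0026] spin -1.5628
```

Emit:
{"name": "play_rows", "arguments": {
  "targets": [
    {"tx":0,"ty":0,"tz":0,"spin":0.022,"gripper":1}
  ]
}}

```text
clock: 14.92
position: [544.1, 141.4, 73.0]
ee_rot: [0.843, -0.538, 0.001, -0.0]
contact_force: [-2.3, 0.0, 6.1]
gripper_width: 14.4
```

```bash
python3 -c "
from h import *
go(543.6,141.2,72.4,6.2)"
```

```text
t 14.93 pos [544.1 141.4  73. ] yaw -65.12 tilt [ 1.e-03 -4.e-04 -1.e+00] F [-2.3  0.   6.1] M [-0.053  0.585  0.131] w 14.4 j6 -0.11
move [-0.0004  0.0022  0.0026] spin -1.5849
```

Emit:
{"name": "play_rows", "arguments": {
  "targets": [
    {"tx":0,"ty":0,"tz":0,"spin":0.022,"gripper":1}
  ]
}}

```text
clock: 15.05
position: [544.1, 141.4, 73.0]
ee_rot: [0.838, -0.545, 0.001, -0.0]
contact_force: [-1.8, -0.1, 5.1]
gripper_width: 14.2
```

```bash
python3 -c "
from h import *
go(543.6,141.2,72.4,6.2)"
```

```text
t 15.05 pos [544.1 141.4  73. ] yaw -66.11 tilt [ 1.e-03 -4.e-04 -1.e+00] F [-1.8 -0.1  5.1] M [-0.088  0.515  0.158] w 14.2 j6 -0.13
move [-0.0002  0.0022  0.0026] spin -1.6068
```

Emit:
{"name": "play_rows", "arguments": {
  "targets": [
    {"tx":0,"ty":0,"tz":0,"spin":0.022,"gripper":1}
  ]
}}

```text
clock: 15.18
position: [544.2, 141.4, 73.1]
ee_rot: [0.833, -0.553, 0.001, -0.0]
contact_force: [-1.5, -0.4, 5.2]
gripper_width: 13.8
```

```bash
python3 -c "
from h import *
go(543.6,141.2,72.4,6.2)"
```

```text
t 15.18 pos [544.2 141.4  73.1] yaw -67.09 tilt [ 1.1e-03 -4.0e-04 -1.0e+00] F [-1.5 -0.4  5.2] M [-0.079  0.549  0.159] w 13.8 j6 -0.14
move [-0.0002  0.0023  0.0026] spin -1.6287
```

Emit:
{"name": "play_rows", "arguments": {
  "targets": [
    {"tx":0,"ty":0,"tz":0,"spin":0.022,"gripper":1}
  ]
}}

```text
clock: 15.3
position: [544.1, 141.4, 73.1]
ee_rot: [0.829, -0.56, 0.001, -0.0]
contact_force: [-2.8, -0.7, 5.7]
gripper_width: 14.4
```

```bash
python3 -c "
from h import *
go(543.6,141.2,72.4,6.2)"
```

```text
t 15.3 pos [544.1 141.4  73.1] yaw -68.09 tilt [ 1.e-03 -4.e-04 -1.e+00] F [-2.8 -0.7  5.7] M [-0.083  0.563  0.214] w 14.4 j6 -0.16
move [-0.0002  0.0023  0.0026] spin -1.6508
```

Emit:
{"name": "play_rows", "arguments": {
  "targets": [
    {"tx":0,"ty":0,"tz":0,"spin":0.022,"gripper":1}
  ]
}}

```text
clock: 15.42
position: [544.2, 141.3, 73.1]
ee_rot: [0.824, -0.567, 0.001, -0.0]
contact_force: [-2.3, -0.3, 5.5]
gripper_width: 14.3
```

```bash
python3 -c "
from h import *
go(543.6,141.2,72.4,6.2)"
```

```text
t 15.43 pos [544.2 141.3  73.1] yaw -69.05 tilt [ 1.e-03 -5.e-04 -1.e+00] F [-2.3 -0.3  5.5] M [-0.116  0.511  0.334] w 14.3 j6 -0.18
move [-0.0003  0.0023  0.0026] spin -1.6722
```

The torque rises to 0.33 N m. One half-degree step to confirm it's the stop.

Emit:
{"name": "play_rows", "arguments": {
  "targets": [
    {"tx":0,"ty":0,"tz":0,"spin":0.008,"gripper":1}
  ]
}}

```text
clock: 15.55
position: [544.2, 141.4, 73.1]
ee_rot: [0.822, -0.569, 0.001, -0.0]
contact_force: [-0.7, -0.4, 4.9]
gripper_width: 14.1
```

```bash
python3 -c "
from h import *
go(543.6,141.2,72.4,6.2)"
```

```text
t 15.55 pos [544.2 141.4  73.1] yaw -69.38 tilt [ 1.e-03 -6.e-04 -1.e+00] F [-0.7 -0.4  4.9] M [-0.088  0.506  0.389] w 14.1 j6 -0.18
move [-0.0002  0.0023  0.0026] spin -1.6796
```

Torque is up about 0.2 N m over the running value, so the lock is tight. Relieving the twist within the hex play, then drawing out.

Emit:
{"name": "play_rows", "arguments": {
  "targets": [
    {"tx":0,"ty":0,"tz":0,"spin":-0.015,"gripper":1},
    {"tx":0,"ty":0,"tz":-0.003,"spin":-0.03,"gripper":1},
    {"tx":0,"ty":0,"tz":-0.008,"spin":-0.03,"gripper":1}
  ]
}}

```text
clock: 15.92
position: [543.8, 141.4, 73.2]
ee_rot: [0.828, -0.56, -0.0, -0.0]
contact_force: [3.1, -1.0, -8.3]
gripper_width: 14.2
```

```bash
python3 -c "
from h import *
go(543.6,141.2,72.4,6.2)"
```

```text
t 15.93 pos [543.8 141.4  73.2] yaw -68.16 tilt [-0.e+00  2.e-04 -1.e+00] F [ 3.1 -1.  -8.3] M [-0.246 -1.158  0.048] w 14.2 j6 -0.16
move [0.0003 0.0009 0.0032] spin -1.6524
```

Emit:
{"name": "play_rows", "arguments": {
  "targets": [
    {"tx":0,"ty":0,"tz":-0.004,"spin":0,"gripper":1},
    {"tx":0,"ty":0,"tz":-0.008,"spin":0,"gripper":1}
  ]
}}

```text
clock: 16.18
position: [543.7, 141.4, 75.0]
ee_rot: [0.828, -0.56, -0.0, 0.0]
contact_force: [3.0, 0.4, -9.3]
gripper_width: 14.2
```

```bash
python3 -c "
from h import *
go(543.6,141.2,72.4,6.2)"
```

```text
t 16.18 pos [543.7 141.4  75. ] yaw -68.13 tilt [-9.e-04 -4.e-04 -1.e+00] F [ 3.   0.4 -9.3] M [-0.241 -1.363  0.062] w 14.2 j6 -0.16
move [0.0008 0.0005 0.0104] spin -1.6518
```

Emit:
{"name": "play_rows", "arguments": {
  "targets": [
    {"tx":0,"ty":0,"tz":-0.008,"spin":0,"gripper":1},
    {"tx":0,"ty":0,"tz":-0.016,"spin":0,"gripper":1}
  ]
}}

```text
clock: 16.42
position: [543.8, 141.5, 80.5]
ee_rot: [0.829, -0.56, 0.0, 0.0]
contact_force: [2.9, -0.7, -5.8]
gripper_width: 13.9
```

Run:
```python
from h import *
go(543.6,141.2,72.4,6.2)
s,p,r,a=pose()
im=get_image('scene');P=pts(im);f=im['frame']
for lo in range(46,70,2):
    k=(P[...,2]>=lo)&(P[...,2]<lo+2)&(np.hypot(P[...,0]-p[0],P[...,1]-p[1])<24)
    if k.sum()>3: q=P[k]; print(lo,k.sum(),q.mean(0).round(1),q.min(0).round(0),q.max(0).round(0))
a=f[180:280,300:420];save('b4.png',cv2.resize(a,None,fx=6,fy=6,interpolation=cv2.INTER_CUBIC))
```

```text
t 16.43 pos [543.8 141.5  80.5] yaw -68.11 tilt [-1.e-04 -3.e-04 -1.e+00] F [ 2.9 -0.7 -5.8] M [-0.401 -0.905  0.007] w 13.9 j6 -0.16
move [0.001  0.0011 0.0322] spin -1.6513
46 17 [550.6 150.1  46.7] [529. 122.  46.] [566. 165.  48.]
54 14 [549.5 149.4  55.2] [534. 127.  54.] [560. 159.  56.]
56 44 [549.5 145.1  57.1] [534. 124.  56.] [562. 160.  58.]
58 29 [551.6 142.4  58.8] [539. 125.  58.] [563. 161.  60.]
60 6 [552.7 136.2  60.8] [547. 130.  60.] [563. 144.  61.]
66 4 [546.4 146.1  66.8] [542. 141.  66.] [549. 149.  67.]
```

View pics/b4.png

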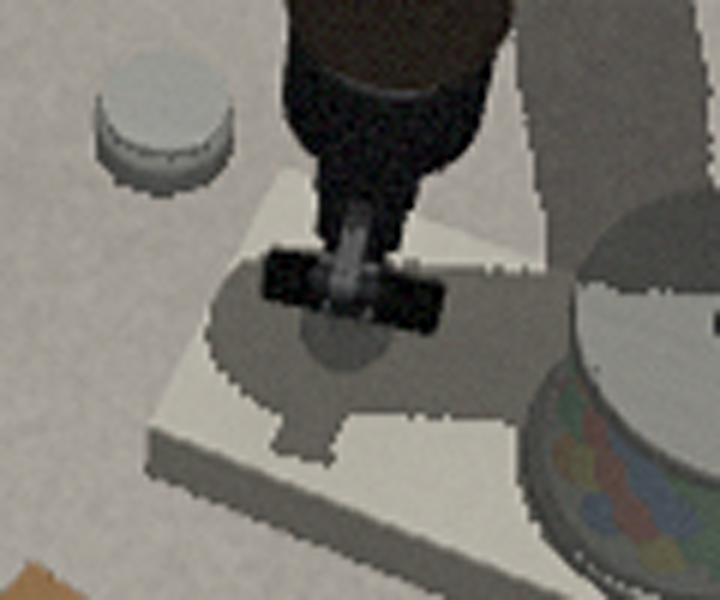

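The collar is rising with the hand (top about 57.5 mm) and the bar is square in the jaws. Continuing up.

Emit:
{"name": "play_rows", "arguments": {
  "targets": [
    {"tx":0,"ty":0,"tz":-0.02,"spin":0,"gripper":1},
    {"tx":0,"ty":0,"tz":-0.05,"spin":0,"gripper":1},
    {"tx":0,"ty":0,"tz":-0.1,"spin":0,"gripper":1},
    {"tx":0,"ty":0,"tz":-0.2,"spin":0,"gripper":1},
    {"tx":0,"ty":0,"tz":-0.33,"spin":0,"gripper":1},
    {"tx":0,"ty":0,"tz":-0.45,"spin":0,"gripper":1},
    {"tx":0,"ty":0,"tz":-0.54,"spin":0,"gripper":1},
    {"tx":0,"ty":0,"tz":-0.54,"spin":0,"gripper":1}
  ]
}}

```text
clock: 17.48
position: [544.6, 142.1, 217.9]
ee_rot: [0.829, -0.56, 0.001, -0.002]
contact_force: [0.2, 0.6, -3.2]
gripper_width: 14.4
```

Run:
```python
from h import *
go(508.7,-323.4,216,6.2)
s,p,r,a=pose()
im=get_image('scene');P=pts(im);f=im['frame']
for lo in range(140,230,4):
    k=(P[...,2]>=lo)&(P[...,2]<lo+4)&(np.hypot(P[...,0]-p[0],P[...,1]-p[1])<24)
    if k.sum()>3: q=P[k]; print(lo,k.sum(),q.mean(0).round(1),q.min(0).round(0),q.max(0).round(0))
a=f[120:280,270:470];save('b5.png',cv2.resize(a,None,fx=4,fy=3.7,interpolation=cv2.INTER_CUBIC))
```

```text
t 17.48 pos [544.6 142.1 217.9] yaw -68.1 tilt [ 0.0048  0.0027 -1.    ] F [ 0.2  0.6 -3.2] M [ 0.005 -0.016  0.015] w 14.4 j6 -0.16
move [1.6742 0.8275 0.0021] spin -1.6512
168 10 [551.2 145.6 170.1] [545. 136. 168.] [554. 153. 172.]
172 8 [551.4 144.6 173.5] [547. 136. 172.] [554. 152. 175.]
188 4 [555.6 154.2 190.4] [545. 148. 190.] [561. 162. 191.]
192 84 [551.1 145.6 194.5] [532. 125. 192.] [564. 161. 196.]
196 39 [550.7 143.9 196.8] [537. 125. 196.] [564. 162. 199.]
200 8 [548.6 145.  202.7] [545. 139. 201.] [551. 150. 204.]
204 5 [549.4 143.8 206.2] [547. 138. 204.] [552. 148. 207.]
208 4 [548.4 146.8 209.1] [546. 144. 208.] [551. 149. 210.]
212 13 [549.2 148.6 214. ] [544. 132. 212.] [557. 166. 216.]
216 15 [552.3 143.7 217.9] [542. 125. 216.] [561. 164. 220.]
220 12 [550.4 146.9 222.1] [544. 125. 221.] [560. 165. 224.]
224 11 [557.1 137.1 225.9] [544. 123. 224.] [561. 164. 228.]
228 24 [553.5 146.1 229.8] [544. 126. 228.] [562. 166. 232.]
```

View pics/b5.png

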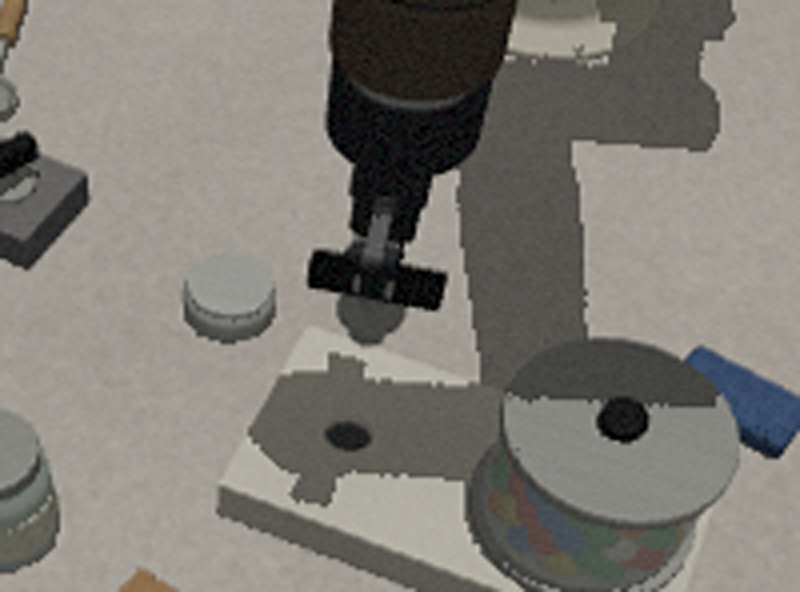

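Emit:
{"name": "play_rows", "arguments": {
  "targets": [
    {"tx":0.08,"ty":0.04,"tz":0,"spin":-0.15,"gripper":1},
    {"tx":0.22,"ty":0.11,"tz":0,"spin":-0.35,"gripper":1},
    {"tx":0.38,"ty":0.19,"tz":0,"spin":-0.55,"gripper":1},
    {"tx":0.55,"ty":0.27,"tz":0,"spin":-0.75,"gripper":1},
    {"tx":0.72,"ty":0.355,"tz":0,"spin":-0.9,"gripper":1},
    {"tx":0.87,"ty":0.43,"tz":0,"spin":-1,"gripper":1}
  ]
}}

```text
clock: 18.27
position: [523.6, -101.8, 213.6]
ee_rot: [0.98, -0.199, -0.002, 0.0]
contact_force: [0.6, 0.4, -2.8]
gripper_width: 14.4
```

```bash
python3 -c "
from h import *
go(508.7,-323.3,216,6.2)"
```

```text
t 18.27 pos [ 523.6 -101.8  213.6] yaw -22.99 tilt [-3.3e-03  3.0e-04 -1.0e+00] F [ 0.6  0.4 -2.8] M [ 0.04  -0.063 -0.024] w 14.4 j6 1.06
move [ 0.2911  0.8391 -0.0096] spin -0.6486
```

Emit:
{"name": "play_rows", "arguments": {
  "targets": [
    {"tx":0.03,"ty":0.1,"tz":-0.01,"spin":-0.15,"gripper":1},
    {"tx":0.09,"ty":0.27,"tz":-0.01,"spin":-0.35,"gripper":1},
    {"tx":0.16,"ty":0.46,"tz":-0.01,"spin":-0.55,"gripper":1},
    {"tx":0.23,"ty":0.65,"tz":-0.01,"spin":-0.649,"gripper":1},
    {"tx":0.275,"ty":0.79,"tz":-0.01,"spin":-0.649,"gripper":1},
    {"tx":0.291,"ty":0.84,"tz":-0.01,"spin":-0.649,"gripper":1},
    {"tx":0.291,"ty":0.84,"tz":-0.01,"spin":-0.649,"gripper":1},
    {"tx":0.291,"ty":0.84,"tz":-0.01,"spin":-0.649,"gripper":1}
  ]
}}

```text
clock: 19.27
position: [509.4, -320.9, 217.2]
ee_rot: [0.999, 0.054, -0.0, -0.0]
contact_force: [0.0, 0.3, -2.4]
gripper_width: 13.8
```

```bash
python3 -c "
from h import *
go(508.7,-323.3,120,6.2)"
```

```text
t 19.27 pos [ 509.4 -320.9  217.2] yaw 6.14 tilt [-8.e-04  8.e-04 -1.e+00] F [ 0.   0.3 -2.4] M [-0.    -0.037  0.009] w 13.8 j6 1.97
move [-0.0037  0.0097  0.3887] spin -0.0013
```

Emit:
{"name": "play_rows", "arguments": {
  "targets": [
    {"tx":-0.004,"ty":0.01,"tz":0.08,"spin":0,"gripper":1},
    {"tx":-0.004,"ty":0.01,"tz":0.2,"spin":0,"gripper":1},
    {"tx":-0.004,"ty":0.01,"tz":0.3,"spin":0,"gripper":1},
    {"tx":-0.004,"ty":0.01,"tz":0.37,"spin":0,"gripper":1},
    {"tx":-0.004,"ty":0.01,"tz":0.389,"spin":0,"gripper":1},
    {"tx":-0.004,"ty":0.01,"tz":0.389,"spin":0,"gripper":1}
  ]
}}

```text
clock: 20.02
position: [509.3, -324.0, 120.8]
ee_rot: [0.999, 0.054, 0.0, 0.0]
contact_force: [0.4, 0.0, -1.5]
gripper_width: 14.1
```

Run:
```python
from h import *
go(508.7,-323.3,80,6.2)
s,p,r,a=pose()
im=get_image('scene');P=pts(im);f=im['frame']
for lo in range(64,110,4):
    k=(P[...,2]>=lo)&(P[...,2]<lo+4)&(np.hypot(P[...,0]-p[0],P[...,1]-p[1])<24)
    if k.sum()>3: q=P[k]; print(lo,k.sum(),q.mean(0).round(1),q.min(0).round(0),q.max(0).round(0))
a=f[100:200,190:310];save('c1.png',cv2.resize(a,None,fx=6,fy=6,interpolation=cv2.INTER_CUBIC))
```

```text
t 20.02 pos [ 509.3 -324.   120.8] yaw 6.16 tilt [ 3.e-04 -3.e-04 -1.e+00] F [ 0.4  0.  -1.5] M [0.029 0.005 0.006] w 14.1 j6 1.98
move [-0.002  -0.0032  0.1631] spin -0.0008
68 7 [ 515.1 -320.    70.9] [ 508. -329.   70.] [ 519. -315.   72.]
72 5 [ 513.1 -318.4   74.7] [ 507. -329.   74.] [ 518. -315.   75.]
76 10 [ 513.1 -318.8   78.3] [ 503. -329.   77.] [ 519. -314.   80.]
92 14 [ 512.4 -315.7   94.8] [ 496. -328.   93.] [ 528. -306.   96.]
96 42 [ 510.3 -316.5   98.1] [ 489. -330.   96.] [ 527. -304.  100.]
100 15 [ 507.5 -317.5  101.1] [ 493. -330.  100.] [ 526. -304.  103.]
104 4 [ 511.2 -320.1  106. ] [ 506. -323.  105.] [ 516. -317.  107.]
```

View pics/c1.png

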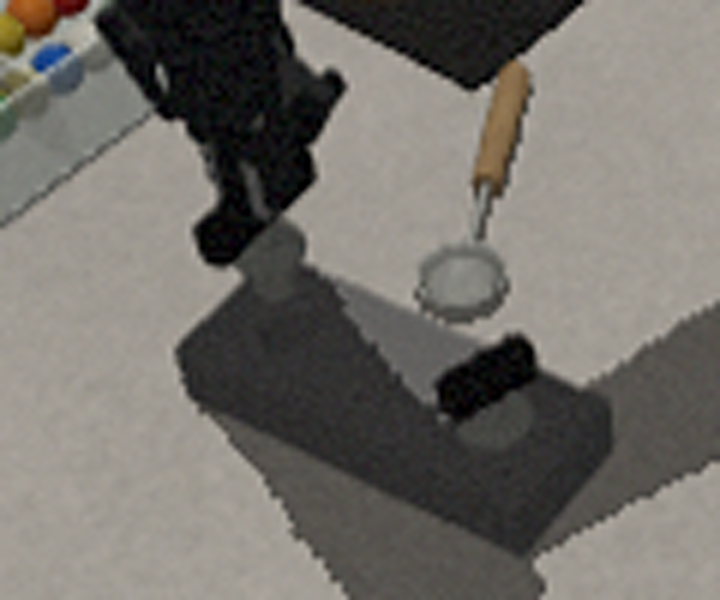

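The picture shows the key upright, with the collar above the empty hole. Going down into it, with force checks.

Emit:
{"name": "play_rows", "arguments": {
  "targets": [
    {"tx":-0.002,"ty":-0.002,"tz":0.04,"spin":0,"gripper":1},
    {"tx":-0.002,"ty":-0.002,"tz":0.08,"spin":0,"gripper":1},
    {"tx":-0.002,"ty":-0.002,"tz":0.1,"spin":0,"gripper":1},
    {"tx":-0.002,"ty":-0.002,"tz":0.12,"spin":0,"gripper":1}
  ]
}}

```text
clock: 20.58
position: [508.2, -324.3, 89.9]
ee_rot: [0.999, 0.053, -0.0, -0.0]
contact_force: [-0.9, -0.1, -2.8]
gripper_width: 13.9
```

```bash
python3 -c "
from h import *
go(508.7,-323.4,68,6.2)"
```

```text
t 20.57 pos [ 508.2 -324.3   89.9] yaw 6.08 tilt [-3.e-04 -0.e+00 -1.e+00] F [-0.9 -0.1 -2.8] M [-0.033 -0.023  0.043] w 13.9 j6 1.98
move [ 0.0025 -0.0032  0.0875] spin -0.0026
```

Emit:
{"name": "play_rows", "arguments": {
  "targets": [
    {"tx":0.001,"ty":-0.003,"tz":0.02,"spin":0,"gripper":1},
    {"tx":0.001,"ty":-0.003,"tz":0.045,"spin":0,"gripper":1},
    {"tx":0.001,"ty":-0.003,"tz":0.07,"spin":0,"gripper":1},
    {"tx":0.001,"ty":-0.003,"tz":0.087,"spin":0,"gripper":1},
    {"tx":0.001,"ty":-0.003,"tz":0.087,"spin":0,"gripper":1}
  ]
}}

```text
clock: 21.2
position: [508.1, -323.3, 68.1]
ee_rot: [0.999, 0.053, -0.0, -0.0]
contact_force: [0.6, 0.1, -1.5]
gripper_width: 14.0
```

```bash
python3 -c "
from h import *
go(508.7,-323.4,66,6.2)"
```

```text
t 21.2 pos [ 508.1 -323.3   68.1] yaw 6.08 tilt [-9.e-04  3.e-04 -1.e+00] F [ 0.6  0.1 -1.5] M [-0.029 -0.063 -0.04 ] w 14.0 j6 1.98
move [0.0023 0.0006 0.0086] spin -0.0026
```

Emit:
{"name": "play_rows", "arguments": {
  "targets": [
    {"tx":0,"ty":0,"tz":0.004,"spin":0,"gripper":1},
    {"tx":0,"ty":0,"tz":0.008,"spin":0,"gripper":1},
    {"tx":0,"ty":0,"tz":0.009,"spin":0,"gripper":1}
  ]
}}

```text
clock: 21.58
position: [508.4, -323.4, 66.4]
ee_rot: [0.999, 0.053, 0.0, 0.0]
contact_force: [-0.3, 0.1, -2.3]
gripper_width: 14.2
```

```bash
python3 -c "
from h import *
go(508.7,-323.4,66,6.2)"
```

```text
t 21.57 pos [ 508.4 -323.4   66.4] yaw 6.09 tilt [ 1.e-04 -0.e+00 -1.e+00] F [-0.3  0.1 -2.3] M [-0.038 -0.004  0.002] w 14.2 j6 1.98
move [0.0012 0.0002 0.0016] spin -0.0025
```

Emit:
{"name": "play_rows", "arguments": {
  "targets": [
    {"tx":0,"ty":0,"tz":0.003,"spin":0,"gripper":1},
    {"tx":0,"ty":0,"tz":0.003,"spin":0,"gripper":1}
  ]
}}

```text
clock: 21.82
position: [508.6, -323.5, 66.1]
ee_rot: [0.999, 0.053, 0.0, 0.0]
contact_force: [-0.1, 0.1, 0.6]
gripper_width: 14.1
```

```bash
python3 -c "
from h import *
go(508.7,-323.4,66,6.2)"
```

```text
t 21.82 pos [ 508.6 -323.5   66.1] yaw 6.1 tilt [ 5.e-04 -4.e-04 -1.e+00] F [-0.1  0.1  0.6] M [0.174 0.21  0.   ] w 14.1 j6 1.98
move [ 0.0006 -0.0004  0.0005] spin -0.0022
```

The key is seated on the stand at the original height. Opening, then withdrawing upward.

Emit:
{"name": "play_rows", "arguments": {
  "targets": [
    {"tx":0,"ty":0,"tz":0,"spin":0,"gripper":0.5},
    {"tx":0,"ty":0,"tz":0,"spin":0,"gripper":0},
    {"tx":0,"ty":0,"tz":0,"spin":0,"gripper":-0.5},
    {"tx":0,"ty":0,"tz":0,"spin":0,"gripper":-1},
    {"tx":0,"ty":0,"tz":0,"spin":0,"gripper":-1},
    {"tx":0,"ty":0,"tz":0,"spin":0,"gripper":-1},
    {"tx":0,"ty":0,"tz":0,"spin":0,"gripper":-1}
  ]
}}

```text
clock: 22.7
position: [508.4, -323.4, 65.6]
ee_rot: [0.999, 0.053, 0.0, 0.0]
contact_force: [0.4, -0.7, -0.3]
gripper_width: 85.4
```

Emit:
{"name": "play_rows", "arguments": {
  "targets": [
    {"tx":0,"ty":0,"tz":-0.04,"spin":0,"gripper":-1},
    {"tx":0,"ty":0,"tz":-0.12,"spin":0,"gripper":-1},
    {"tx":0,"ty":0,"tz":-0.28,"spin":0,"gripper":-1},
    {"tx":0,"ty":0,"tz":-0.45,"spin":0,"gripper":-1},
    {"tx":0,"ty":0,"tz":-0.6,"spin":0,"gripper":-1},
    {"tx":0,"ty":0,"tz":-0.7,"spin":0,"gripper":-1},
    {"tx":0,"ty":0,"tz":-0.7,"spin":0,"gripper":-1}
  ]
}}

```text
clock: 23.58
position: [509.5, -323.9, 244.0]
ee_rot: [0.999, 0.053, 0.003, 0.001]
contact_force: [0.3, -0.2, -0.5]
gripper_width: 85.3
```

Run:
```python
from h import *
import pickle
go(508.7,-323.4,66,6.2)
im=get_image('scene');P=pts(im);save('e1.png',im['frame'])
for y in(-322,-193):
    m=(abs(P[...,2]-84)<6)&(abs(P[...,1]-y)<45)&(abs(P[...,0]-500)<60)
    q=P[m].astype(np.float32);print(m.sum(),q.mean(0).round(1),np.percentile(q[:,2],[50,90]).round(1),cv2.minAreaRect(q[:,:2]))
o=pickle.load(open('scene0.pkl','rb'));d=np.abs(im['frame'].astype(int)-o['frame']).sum(2)
# collar
k=(P[...,2]>39)&(P[...,2]<46)&(np.hypot(P[...,0]-508.5,P[...,1]+323)<24);print('collar',P[k].mean(0).round(1))
P0=pts(o);k=(P0[...,2]>39)&(P0[...,2]<46)&(np.hypot(P0[...,0]-508.5,P0[...,1]+323)<24);print('collar0',P0[k].mean(0).round(1))
```

```text
t 23.57 pos [ 509.5 -323.9  244. ] yaw 6.1 tilt [ 0.0059 -0.0025 -1.    ] F [ 0.3 -0.2 -0.5] M [ 0.043  0.059 -0.005] w 85.3 j6 1.98
move [-0.0068 -0.0046  0.7119] spin -0.0022Traceback (most recent call last):
  File "<stdin>", line 7, in <module>
cv2.error: OpenCV(4.12.0) /io/opencv/modules/imgproc/src/convhull.cpp:143: error: (-215:Assertion failed) total >= 0 && (depth == CV_32F || depth == CV_32S) in function 'convexHull'
```

View pics/e1.png

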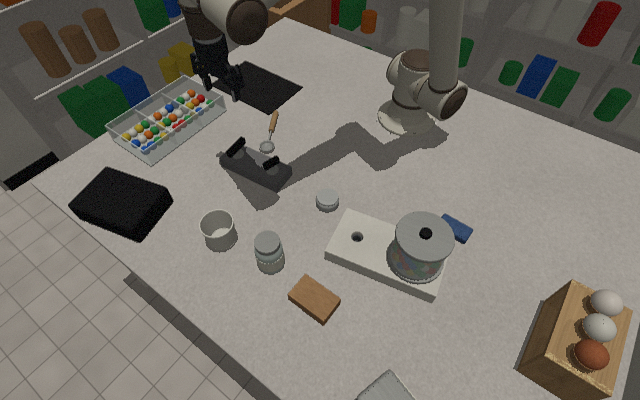

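The picture shows the key back in its hole at about (236,148), the gripper clear, and everything else in place. One numeric check of height, collar and bystanders before handing in.

Run:
```python
from h import *
import pickle
im=get_image('scene');P=pts(im);o=pickle.load(open('scene0.pkl','rb'));P0=pts(o)
for nm,Q in(('now',P),('start',P0)):
    for y in(-322,-193):
        m=(abs(Q[...,2]-84)<6)&(abs(Q[...,1]-y)<60)&(abs(Q[...,0]-500)<80)
        q=Q[m].astype(np.float32);print(nm,m.sum(),q.mean(0).round(1),[np.round(x,1) for x in cv2.minAreaRect(np.ascontiguousarray(q[:,:2]))])
    k=(Q[...,2]>39.5)&(Q[...,2]<46)&(np.hypot(Q[...,0]-508.5,Q[...,1]+323)<24);print(nm,'collar',k.sum(),Q[k].mean(0).round(1))
d=np.abs(im['depth']-o['depth'])>8
d=cv2.morphologyEx(d.astype(np.uint8),cv2.MORPH_OPEN,np.ones((2,2)))
k,l,st,c=cv2.connectedComponentsWithStats(d)
print([ (st[i].tolist()) for i in range(1,k) if st[i,4]>8])
print(read_state()['clock'])
```

```text
now 108 [ 510.1 -321.3   82.7] [array([ 507.8, -323. ]), array([75.3, 17.6]), np.float64(4.3)]
now 83 [ 496.3 -192.7   82.7] [array([ 495.8, -194.1]), array([18.1, 50.6]), np.float64(76.2)]
now collar 67 [ 509.6 -315.9   42.9]
start 103 [ 510.8 -320.8   82.7] [array([ 507.7, -321.8]), array([74.5, 16.9]), np.float64(5.5)]
start 86 [ 496.2 -192.6   82.4] [array([ 495.6, -193.7]), array([19. , 51.2]), np.float64(76.2)]
start collar 61 [ 509.5 -314.4   43.2]
[[178, 0, 103, 104, 5490], [381, 0, 88, 127, 7966], [377, 14, 3, 4, 9], [332, 31, 8, 5, 22], [180, 34, 6, 7, 15], [340, 34, 3, 5, 10], [346, 35, 6, 7, 21], [378, 36, 4, 4, 10], [372, 39, 4, 5, 10], [365, 46, 5, 3, 11], [500, 96, 3, 4, 9], [564, 119, 5, 3, 11], [17, 155, 4, 4, 11], [25, 155, 3, 3, 9], [3, 194, 5, 3, 11], [47, 201, 3, 3, 9], [67, 239, 6, 5, 12]]
23.675
```

The key is fully down, with bar height and collar matching the start. The only depth changes are the arm itself and background noise.

```bash
python3 -c "
from bench import job_done;print(job_done())"
```

```text
the job is handed in; nothing more can be done
None
```

I took the larger key from the stand and seated it in the hidden socket. I turned it about 62° clockwise until it met the stop, drew it out, put it back in its own hole and handed in the job at about 24 s.

- **Seating:** I turned the key clockwise under about 8 N until it dropped. It then bottomed with about 8 N of pressure. The TCP fell 10.4 mm against the nominal 11 mm, but the depth image showed the collar resting on the base.
- **Tightening:** The torque ran at 0.13–0.22 N m while turning, which is above the 0.08 N m quoted for the lock. I put the difference down to the collar rubbing on the base. At the stop it rose to 0.33 and then 0.39 N m, about 0.2 N m above the running value, and I stopped there. I then turned back about 1° to take the load off, which is within the hex play. I could not read the lock angle directly.
- **Drawing out:** The key resisted the pull by about 7 N at first, then came out freely.
- **Final check:** The key's bar height is the same as at the start (82.7 mm) and its collar is within 0.3 mm (42.9 against 43.2 mm). The smaller key's position agrees within 0.5 mm, and the depth comparison showed no change around the other objects. The gripper is open and well clear of everything.
- **Disagreement:** The gripper width read about 14 mm on the 16 mm bar throughout. The grip held and the key did not slip.

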